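# Restock the card-game dispenser and swap its sample toys

## Task

Restock the counter dispenser: first set the bear that stands on its sill aside on the cork mat, then slide every loose card-game pack, flat and lengthwise, in under the weighted arm on top of the pile, straight and right home against the back stop. After that swap the samples for good: the rabbit comes off its plinth to stand on the mark on the sill, and the bear goes from the mat to the middle of the plinth, both upright. Leave everything else on the counter where it is.

Things in the scene. Friction and masses are not known exactly. Their poses are not given: they have to be found in the camera images.
- holder: Bare-metal dispenser, fixed. Base plate 205 x 110 x 6 mm. x points from the open front (sill) to the back stop, y across, z up. Origin: underside of the base, on the centre line. In mm: plate from x -105 to 100; stop: two panels 90 tall, faces at x 60, from 20 to 45 either side of the centre line; column 14 thick, 156 tall at x 85. No side walls.
- seat (a point): Centre of the place of the pile, on top of the base plate (x 15, z 6 mm in the dispenser's frame, same axes). A pack that is home has its origin straight above it, its x along the dispenser's x (either way round), its far end against the stop.
- sill (a point): Centre of the round dark mark (52 mm across) on the sill in front of the pile, on top of the base plate (x -68, z 6 mm in the dispenser's frame).
- presser (a joint): Height (m) of the arm's flat underside above the top of the base plate: 0 empty, 0.013 on one pack, at most 0.110. The arm slides up and down the column, weighs about 300 g, always sinks back, and rests on the pile, so it tells the pile's height.
- presser_foot (a point): On the arm's flat underside, at x 40 mm of the dispenser. Polished steel strip 24 mm wide, centred: flat from the column to x 19; from there its toe bends up at 34 degrees to a tip at x -18, underside 26 mm above the flat. Weight 34 across, 20 tall on it at x 44. A pack pushed in level under the toe, just above the pile, lifts the arm (3 to 6 N).
- pack0: A flat card-game pack, cardboard, 90 x 60 x 13 mm (x long, y wide, z thick), 90 g, all packs alike. Origin: centre of the underside. This one lies home in the dispenser at the start, under the arm.
- pack1: A flat card-game pack, cardboard, 90 x 60 x 13 mm (x long, y wide, z thick), 90 g, all packs alike. Origin: centre of the underside. At the start it lies flat on the counter; it may be absent.
- pack2: A flat card-game pack, cardboard, 90 x 60 x 13 mm (x long, y wide, z thick), 90 g, all packs alike. Origin: centre of the underside. At the start it lies flat on the counter; it may be absent.
- pack3: A flat card-game pack, cardboard, 90 x 60 x 13 mm (x long, y wide, z thick), 90 g, all packs alike. Origin: centre of the underside. At the start it lies flat on the counter; it may be absent.
- pack4: A flat card-game pack, cardboard, 90 x 60 x 13 mm (x long, y wide, z thick), 90 g, all packs alike. Origin: centre of the underside. At the start it lies flat on the counter; it may be absent.
- bear: Bare wooden toy figure: foot disc 48 mm across, 6 mm thick; straight round body 40 mm across from 6 to 52 mm up; ball head 37 mm across, 47 to 85 mm up; two small round ears, 87 mm tall in all; about 110 g. Origin: centre of the underside; z up. The bear stands on the sill at the start.
- rabbit: Bare wooden toy figure: foot disc 48 mm across, 6 mm thick; straight round body 40 mm across from 6 to 52 mm up; ball head 37 mm across, 47 to 85 mm up; two long upright ears, 98 mm tall in all; about 110 g. Origin: centre of the underside; z up. The rabbit stands on the plinth at the start.
- plinth: White square plinth, fixed, 75 x 75 mm, 40 mm tall. Origin: centre of its underside.
- mat: Round cork mat, fixed, 100 mm across, 4 mm thick: the free spot. Origin: centre of its underside.
- car: Bystander, to be left alone: wooden toy car, 70 x 42 x 34 mm. Origin: centre of the underside.
- brick1: Bystander, to be left alone: small building brick, 30 x 22 x 21 mm. Origin: centre of the underside.
- brick2: Bystander, to be left alone: small building brick, 30 x 22 x 21 mm. Origin: centre of the underside.
- stapler: Bystander, to be left alone: stapler, 110 x 30 x 40 mm. Origin: centre of the underside.
- tin: Bystander, to be left alone: small tin, 52 mm across, 70 mm tall. Origin: centre of the underside.
- top: Bystander, to be left alone: wooden spinning top, 60 mm across, 50 mm tall. Origin: centre of the underside.
Not all that is in view belongs to the job. What is shaped like the pack0 but turquoise is not meant. Leave any orange look-alike of the pack1 alone.

How it is judged:
By the outcome, as a careful person would: the job done as asked, in the order asked, and still so for the second after the job is handed in, with the robot touching nothing.
Of pack1, pack2, pack3, pack4 only 2 to 4 are there at a start; the rules pass over those that are not, and their reading is None.
At some moment in a run one of pack1, pack2, pack3, pack4 may be knocked a few centimetres aside while the robot is not near it.
Once in a run the grip may slacken for a moment while it holds something.
It also fails if it takes over 210 s, if anything falls off the work surface, if the arm or the gripper's body presses on something with over 40 N, if the wrist force passes 120 N, or if a joint passes its speed limit or range.

## Robot

A 6-joint arm with a two-finger parallel gripper is mounted at the origin on the work surface. World frame = base frame: x ahead of the robot, y to its left, z up, the work surface at z = 0. Lengths are in m, angles in rad, forces in N, time in s.
With the tool pointing down it reaches from about 0.375 to 0.925 m from the base axis. Payload 5.7 kg.
Tool frame: the origin (TCP) lies at the very end of the fingers, on their centre line; the grasp point (between the pads) lies 19 mm behind it; z points along the fingers, y is the line along which they close (so a half turn about z gives the same grasp; the last joint's range is limited). The gripper opens to 88 mm and grips with 3 to 60 N. Pads are 20 mm wide; open, the fingers measure 115 mm over their backs; the gripper's body (75 mm by 178 mm) begins 61 mm behind the grasp point.
Start: joints at [-1.22, 0.359, 1.51, -0, 1.272, -0.115], TCP at [0.269, -0.536, 0.223] pointing down, gripper open.
Joint ranges: [-2.97, 2.97], [-1.01, 2.36], [0.21, 2.38], [-0.96, 4.11], [0.2, 2.71], [-2.98, 2.98]. Speed limits (rad/s): [2.39, 2.39, 3.14, 3.14, 3.14, 3.14].

## Interface

Orientations are given as a 3x3 rotation matrix whose columns are the frame's x, y, z axes.
In Python, from plant import get_obs, grab_frame, camera_info, sign_off gives the robot as it stands.
- The arm moves only by the tool drive_tool, never from a script. Its argument "rows" is a list of rows, each a list of 7 numbers: the shift along the tool's x, y, z in m, then the turn, a rotation vector about the tool's x, y, z in rad, then the finger opening in m, from 0 to 0.0878. A call has 1 to 20 rows; each row is the pose to reach, as a shift and turn from the pose commanded when the call began, along the tool's axes at that moment; what a row does not reach only later rows make up. A row lasts 1/12 s, in which the tool goes at most 41.7 mm and 7.16 degrees, less where a joint would pass 70% of its speed; a pose out of reach is approached as far as the arm can. A call with a gripper value outside its range is refused whole. The fingers move at their own pace and stop on an object; "grip_force" is the grip in N (left out, the last holds). Time passes only in rows, so rows that repeat a pose let the fingers close. It gives the time, the measured TCP pose, the force, the opening and the grip force at its end, in the units of the state.
- get_obs(): the state, without advancing time (a new reading comes with each control period).
- grab_frame(name): name is "side" or "top" or "wrist"; returns (picture, depth): 400x640x3 uint8, red, green, blue; 400x640 float32, m along the optical axis (not along the pixel's ray), 0 where there is no reading.
- camera_info(name): a dict with "vfov" (degrees; the focal length in pixels is half the picture's height over the tangent of half this angle, whatever the lens; pixels are square), "cx", "cy" (the principal point, pixels), "world_from_camera" (4x4, takes a point from camera to world coordinates); the wrist camera has in their place "tool_from_camera" (4x4, takes a point from camera to tool coordinates, whose origin is the TCP and whose axes are the flange's). Camera axes: x right, y down, z forward; pixel columns grow to the right and rows downward; lengths in m; the calibration is good to about 2 mm. The wrist camera is an equidistant fisheye: a pixel r from the principal point sees the ray r / f radians off the axis. A picture is of the moment at which its call begins: read the wrist's pose just before it. camera_info takes no time and is no camera call.
- sign_off(): hands the job in; it is judged then, once.
The state is a dict: "time": time; "qpos": joint angles; "joint_velocities": joint speeds; "joint_torque": joint torques, N m; "position": TCP position; "tool_rot": TCP orientation; "contact_force": force on the tool from outside, world axes, zero at the start; "torque": the same for the moment, N m; "gripper_width": opening from 0.0 (shut) to 1.0 (fully open); "grasp_force": force on a finger pad.
Only numpy, scipy, OpenCV 4.12 (cv2) and the standard library are available. Lean on these libraries where they do the work, as an engineer would, in place of code of your own. Each camera call takes 0.05 s, during which the arm holds its last target. There are 200 camera calls.

## Working session

There is one attempt and no reset: what is moved stays moved. The work goes in short steps, Python scripts to look and compute and a tool call to move; the robot and the scene stay as the last step left them, time stands still between calls to the robot, and variables do not carry over. Pictures are saved under pics/ and viewed, at most 14 in all, crops included, and the job is handed in when it is done.

Besides the shell and the picture viewer there is one more tool, called after "Call:" in YAML: its name, and indented under it one key for each argument. drive_tool: Moves the arm, as the interface text tells. Its arguments: {"type":"object","properties":{"rows":{"type":"array","items":{"type":"array","items":{"type":"number"}}},"grip_force":{"type":"number"}},"required":["rows"]}

```bash
mkdir -p pics; ls
cat > h.py <<'E'
import numpy as np, cv2
from plant import get_obs, grab_frame, camera_info, sign_off
def snap(name, fn):
    o=get_obs(); im,d=grab_frame(name); ci=camera_info(name)
    cv2.imwrite(f'pics/{fn}.png',im[:,:,::-1]); np.savez(f'{fn}.npz',im=im,d=d,p=o['position'],R=o['tool_rot'])
    return im,d
def cloud(name,d,p=None,R=None):
    ci=camera_info(name); H,W=d.shape; f=H/2/np.tan(np.radians(ci['vfov'])/2)
    u,v=np.meshgrid(np.arange(W),np.arange(H)); x=(u-ci['cx'])/f; y=(v-ci['cy'])/f
    if name=='wrist':
        r=np.hypot(x,y)+1e-9; s=np.tan(np.minimum(r,1.5))/r; x,y=x*s,y*s
        T=np.eye(4);T[:3,:3]=R;T[:3,3]=p;T=T@np.array(ci['tool_from_camera'])
    else: T=np.array(ci['world_from_camera'])
    P=np.stack([x*d,y*d,d],-1)@T[:3,:3].T+T[:3,3]; P[d<=0]=np.nan
    return P
E
python3 - <<'E'
from h import *
o=get_obs(); print({k:np.round(v,3) for k,v in o.items()})
for n in ('top','side'):
    snap(n,n+'0'); print(n,{k:np.round(v,3) for k,v in camera_info(n).items()})
print(camera_info('wrist'))
E
```

```text
pics
{'time': np.float64(0.0), 'qpos': array([-1.22 ,  0.359,  1.511, -0.   ,  1.273, -0.115]), 'joint_velocities': array([-0.001,  0.001,  0.002, -0.001, -0.   , -0.   ]), 'joint_torque': array([ 5.0000e-03, -5.1537e+01, -2.7073e+01,  6.8000e-02,  3.5000e-02,
       -0.0000e+00]), 'position': array([ 0.269, -0.535,  0.222]), 'tool_rot': array([[ 0.893,  0.449, -0.001],
       [ 0.449, -0.893,  0.002],
       [ 0.   , -0.002, -1.   ]]), 'contact_force': array([-0.113, -0.271, -0.476]), 'torque': array([ 0.009, -0.025,  0.005]), 'grasp_force': np.float64(0.0), 'gripper_width': np.float64(1.001)}
top {'vfov': np.float64(56.101), 'cx': np.float64(322.265), 'cy': np.float64(196.035), 'world_from_camera': array([[-0.016, -0.999,  0.047,  0.498],
       [-1.   ,  0.016, -0.007, -0.058],
       [ 0.006, -0.047, -0.999,  1.229],
       [ 0.   ,  0.   ,  0.   ,  1.   ]])}
side {'vfov': np.float64(56.282), 'cx': np.float64(317.87), 'cy': np.float64(208.754), 'world_from_camera': array([[-0.749, -0.359,  0.557, -0.1  ],
       [-0.662,  0.391, -0.639,  0.666],
       [ 0.012, -0.848, -0.53 ,  0.658],
       [ 0.   ,  0.   ,  0.   ,  1.   ]])}
{'vfov': 65.70646984690485, 'cx': 318.13825263181246, 'cy': 199.6232391038912, 'tool_from_camera': array([[-9.95626771e-04, -9.60162849e-01, -2.79439281e-01,
         7.62596027e-02],
       [ 9.99999489e-01, -1.00468430e-03, -1.10813789e-04,
        -4.32016870e-04],
       [-1.74348975e-04, -2.79439249e-01,  9.60163359e-01,
        -1.61364262e-01],
       [ 0.00000000e+00,  0.00000000e+00,  0.00000000e+00,
         1.00000000e+00]])}
```

View pics/top0.png

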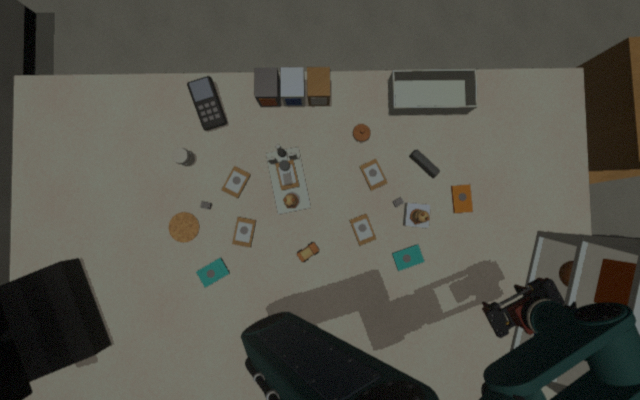

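View pics/side0.png

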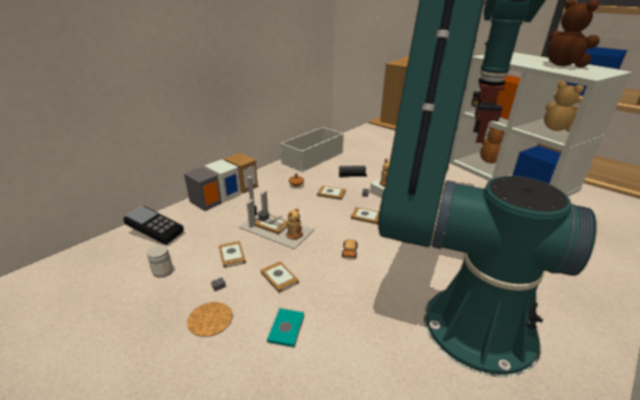

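```bash
cat > m.py <<'E'
from h import *
z=np.load('top0.npz'); im,d=z['im'],z['d']; P=cloud('top',d)
def rect(n,u,v,r,zl,zh):
    S=P[v-r:v+r+1,u-r:u+r+1]; m=(S[...,2]>zl)&(S[...,2]<zh)
    k,l=cv2.connectedComponents(m.astype(np.uint8)); 
    b=max(range(1,k),key=lambda i:(l==i).sum()); Q=S[l==b]
    c,s,a=cv2.minAreaRect((Q[:,:2]*1000).astype(np.float32))
    if s[0]<s[1]: a+=90; s=s[::-1]
    print(n,np.round(c,1),np.round(s,1),'long axis deg',round((a+90)%180-90,1),'z',np.round(np.nanmedian(Q[:,2])*1000,1),'mean',np.round(Q[:,:2].mean(0)*1000,1),len(Q))
for n,u,v in [('A',236,181),('B',244,231),('C',373,174),('D',362,229),('orange',462,198),('turq1',213,272),('turq2',408,257)]: rect(n,u,v,24,.007,.03)
rect('mat',184,227,24,.002,.02)
rect('rabbit+plinth',417,215,24,.033,.047)
rect('rabbit head',417,215,20,.10,.16)
rect('bear head',291,200,18,.06,.12)
rect('base',288,180,45,.003,.012)
rect('car',308,251,20,.01,.05);rect('tin',184,156,16,.03,.09);rect('stapler',424,163,22,.01,.06);rect('top',361,133,18,.01,.08);rect('brick1',206,205,9,.01,.03);rect('brick2',398,202,9,.01,.03)
print('counter z',np.nanmedian(P[280:300,120:200,2]))
a=cv2.resize(im[110:285,160:490],None,fx=2.4,fy=2.4,interpolation=cv2.INTER_CUBIC)
cv2.imwrite('pics/crop0.png',cv2.convertScaleAbs(a[:,:,::-1],alpha=1.5))
E
python3 m.py
```

```text
A [605. 214.] [88.7 61.8] long axis deg -27.6 z 12.4 mean [605.  213.9] 514
B [441.5 189.3] [92.8 60.7] long axis deg -11.3 z 12.3 mean [442.5 188.6] 525
C [ 624.3 -234. ] [93.1 61. ] long axis deg 24.6 z 12.2 mean [ 622.7 -234.2] 506
D [ 444.1 -196. ] [89.9 59.6] long axis deg 20.9 z 12.2 mean [ 444. -196.] 513
orange [ 538.9 -521.5] [89.9 61.7] long axis deg 4.4 z 12.0 mean [ 538.9 -520.7] 503
turq1 [314.7 289.8] [92.6 59.8] long axis deg -60.6 z 12.4 mean [315.1 289.2] 534
turq2 [ 351.7 -340.6] [90.4 60.2] long axis deg -71.3 z 11.9 mean [ 351.9 -340.1] 518
mat [460.6 386.8] [106.7  98.5] long axis deg -0.9 z 4.2 mean [460.5 384.9] 544
rabbit+plinth [ 487.8 -368.3] [75.9 74.6] long axis deg 83.4 z 39.2 mean [ 490.8 -363.3] 347
rabbit head [ 484.7 -365.3] [34.3 32.9] long axis deg 89.5 z 117.2 mean [ 484.1 -362.2] 133
bear head [540.8  35.6] [36.6 35. ] long axis deg 44.2 z 86.6 mean [539.6  35.1] 120
base [590.6  40.8] [190.2 116.5] long axis deg 11.2 z 5.8 mean [577.2  38.9] 848
car [375.1 -17.5] [69.2 41. ] long axis deg -57.3 z 20.7 mean [376.  -17.7] 252
tin [685.2 372.4] [50.3 49.6] long axis deg 28.9 z 67.9 mean [683.4 369. ] 279
stapler [ 654.7 -399.9] [106.8  27.8] long axis deg 45.4 z 37.4 mean [ 654.4 -397.6] 318
top [ 758.5 -196.8] [55.8 55.5] long axis deg 0.2 z 27.1 mean [ 757.4 -196.1] 253
brick1 [531.6 310.9] [29.6 22.2] long axis deg 78.0 z 17.3 mean [531.  310.3] 68
brick2 [ 531.3 -311.7] [29.7 21.3] long axis deg -62.3 z 17.1 mean [ 530.9 -311.2] 65
counter z -0.0007036589358815348
```

View pics/crop0.png

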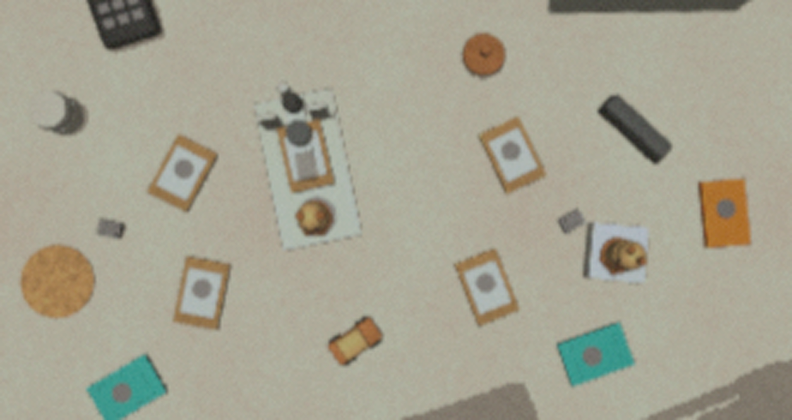

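```bash
cat >> h.py <<'E'
from scipy.spatial.transform import Rotation as Ro
def row(x,y,z,yaw,base=None):
    """row (mm->m) from the present pose to world x,y,z (mm), tool down, tool-x at yaw deg"""
    o=get_obs(); R0=np.array(o['tool_rot']) ; a=np.radians(yaw); c,s=np.cos(a),np.sin(a)
    Rt=np.array([[c,s,0],[s,-c,0],[0,0,-1.]])
    t=R0.T@(np.array([x,y,z])/1000-o['position']); r=Ro.from_matrix(R0.T@Rt).as_rotvec()
    print('t',round(float(o['time']),1),'row',np.round(t,4).tolist(),np.round(r,4).tolist())
E
python3 -c "
from h import *
row(560,40,330,191)"
```

```text
t 0.1 row [0.5183, -0.3838, -0.1074] [-0.0001, -0.0024, -2.8678]
```

Call:
drive_tool:
  rows:
    - [0.518,-0.384,-0.107,0,-0.0024,-2.868,0.0878]
    - [0.518,-0.384,-0.107,0,-0.0024,-2.868,0.0878]
    - [0.518,-0.384,-0.107,0,-0.0024,-2.868,0.0878]
    - [0.518,-0.384,-0.107,0,-0.0024,-2.868,0.0878]
    - [0.518,-0.384,-0.107,0,-0.0024,-2.868,0.0878]
    - [0.518,-0.384,-0.107,0,-0.0024,-2.868,0.0878]
    - [0.518,-0.384,-0.107,0,-0.0024,-2.868,0.0878]
    - [0.518,-0.384,-0.107,0,-0.0024,-2.868,0.0878]
    - [0.518,-0.384,-0.107,0,-0.0024,-2.868,0.0878]
    - [0.518,-0.384,-0.107,0,-0.0024,-2.868,0.0878]
    - [0.518,-0.384,-0.107,0,-0.0024,-2.868,0.0878]
    - [0.518,-0.384,-0.107,0,-0.0024,-2.868,0.0878]
    - [0.518,-0.384,-0.107,0,-0.0024,-2.868,0.0878]
    - [0.518,-0.384,-0.107,0,-0.0024,-2.868,0.0878]
    - [0.518,-0.384,-0.107,0,-0.0024,-2.868,0.0878]
    - [0.518,-0.384,-0.107,0,-0.0024,-2.868,0.0878]
    - [0.518,-0.384,-0.107,0,-0.0024,-2.868,0.0878]
    - [0.518,-0.384,-0.107,0,-0.0024,-2.868,0.0878]
    - [0.518,-0.384,-0.107,0,-0.0024,-2.868,0.0878]
    - [0.518,-0.384,-0.107,0,-0.0024,-2.868,0.0878]

```text
time: 1.77
position: [0.5595, 0.0402, 0.3291]
tool_rot: [[-0.986, 0.168, -0.001], [0.168, 0.986, -0.001], [0.001, -0.002, -1.0]]
contact_force: [-0.0, -0.1, 0.3]
gripper_width: 1.002
grasp_force: 0.0
```

```bash
python3 -c "
from h import *
row(560,40,330,191); o=get_obs();print(o['position'],o['qpos'])"
```

```text
t 1.8 row [-0.0005, -0.0001, -0.0009] [-0.0015, -0.001, -0.3608]
[0.55954581 0.04015518 0.3291074 ] [-0.05045959  0.22407772  1.43945635 -0.00151015  1.47892173 -1.45234219]
```

Run:
```python
from h import *
im,d=snap('wrist','w1'); o=np.load('w1.npz'); P=cloud('wrist',d,o['p'],o['R'])
Z=P[...,2]
m=((Z>.002)&(Z<.010)&(abs(P[...,0]-.6)<.15)&(abs(P[...,1]-.05)<.12)).astype(np.uint8)
k,l,st,_=cv2.connectedComponentsWithStats(m); b=1+np.argmax(st[1:,4]); Q=P[l==b]
c,s,a=cv2.minAreaRect((Q[:,:2]*1000).astype(np.float32)); print('base',c,s,a,np.median(Q[:,2]))
Q=P[(Z>.015)&(Z<.023)&(abs(P[...,0]-.63)<.08)&(abs(P[...,1]-.05)<.06)]
c,s,a=cv2.minAreaRect((Q[:,:2]*1000).astype(np.float32)); print('pack0',c,s,a,np.median(Q[:,2]))
print('counter',np.nanmedian(Z[(abs(P[...,0]-.5)<.05)&(abs(P[...,1]-.15)<.04)]))
Q=P[(Z>.08)&(Z<.1)&(abs(P[...,0]-.54)<.06)&(abs(P[...,1]-.04)<.06)];print('bear',Q.min(0),Q.max(0))
```

```text
base (607.782958984375, 44.4344482421875) (204.20863342285156, 111.58618927001953) 10.547356605529785 0.005265407143731582
pack0 (633.6597290039062, 42.948028564453125) (110.57759094238281, 85.67774963378906) 21.6241512298584 0.0183836499554913
counter 0.4237722724590953
bear [0.52491491 0.01661916 0.08005218] [0.55841361 0.05364819 0.09322671]
```

View pics/w1.png

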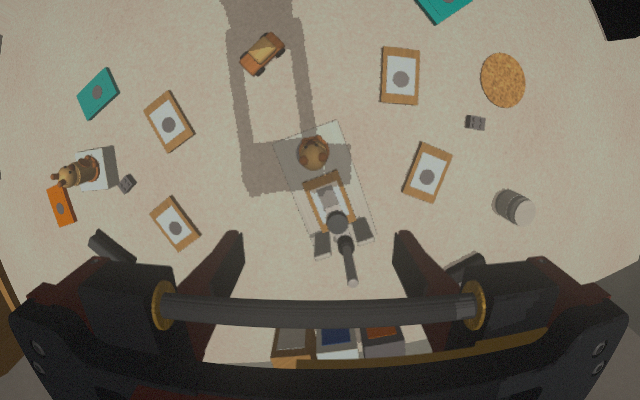

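```bash
python3 -c "
from h import *
row(541.5,35,130,190.5);row(541.5,35,29,190.5)"
```

```text
t 1.8 row [0.0168, -0.0074, 0.1991] [-0.0016, -0.001, -0.3447]
t 1.8 row [0.0168, -0.0072, 0.3001] [-0.0016, -0.001, -0.3447]
```

Call:
drive_tool:
  rows:
    - [0.0168,-0.0074,0.19,-0.0016,-0.001,-0.345,0.0878]
    - [0.0168,-0.0074,0.19,-0.0016,-0.001,-0.345,0.0878]
    - [0.0168,-0.0074,0.19,-0.0016,-0.001,-0.345,0.0878]
    - [0.0168,-0.0074,0.19,-0.0016,-0.001,-0.345,0.0878]
    - [0.0168,-0.0074,0.19,-0.0016,-0.001,-0.345,0.0878]
    - [0.0168,-0.0074,0.19,-0.0016,-0.001,-0.345,0.0878]
    - [0.0168,-0.0072,0.3,-0.0016,-0.001,-0.345,0.0878]
    - [0.0168,-0.0072,0.3,-0.0016,-0.001,-0.345,0.0878]
    - [0.0168,-0.0072,0.3,-0.0016,-0.001,-0.345,0.0878]
    - [0.0168,-0.0072,0.3,-0.0016,-0.001,-0.345,0.0878]
    - [0.0168,-0.0072,0.3,-0.0016,-0.001,-0.345,0.0878]
    - [0.0168,-0.0072,0.3,-0.0016,-0.001,-0.345,0.036]
    - [0.0168,-0.0072,0.3,-0.0016,-0.001,-0.345,0.036]
    - [0.0168,-0.0072,0.3,-0.0016,-0.001,-0.345,0.036]
    - [0.0168,-0.0072,0.3,-0.0016,-0.001,-0.345,0.036]
    - [0.0168,-0.0072,0.3,-0.0016,-0.001,-0.345,0.036]
    - [0.0168,-0.0072,0.3,-0.0016,-0.001,-0.345,0.036]
    - [0.0168,-0.0072,0.3,-0.0016,-0.001,-0.345,0.036]
  grip_force: 20

```text
time: 3.32
position: [0.5422, 0.0351, 0.03]
tool_rot: [[-0.986, -0.168, 0.002], [-0.168, 0.986, 0.0], [-0.002, -0.0, -1.0]]
contact_force: [0.6, 0.6, -0.4]
gripper_width: 0.503
grasp_force: 0.0
```

```bash
python3 -c "
from h import *
print(get_obs()['position'])
row(541.5,35,130,190.5);row(460,386,130,190);row(460,386,29,190)"
```

```text
[0.54218093 0.03507086 0.02998165]
t 3.3 row [0.0005, 0.0, -0.1] [-0.0002, 0.0016, -0.0141]
t 3.3 row [0.0218, 0.3597, -0.1001] [-0.0002, 0.0016, -0.0054]
t 3.3 row [0.0219, 0.3598, 0.0009] [-0.0002, 0.0016, -0.0054]
```

Call:
drive_tool:
  rows:
    - [0,0,0,0,0,0,0.03]
    - [0,0,0,0,0,0,0.03]
    - [0,0,0,0,0,0,0.03]
    - [0,0,-0.02,0,0,0,0.03]
    - [0,0,-0.04,0,0,0,0.03]
    - [0,0,-0.06,0,0,0,0.03]
    - [0,0.03,-0.06,0,0,0,0.03]
    - [0.005,0.06,-0.06,0,0,0,0.03]
    - [0.01,0.09,-0.06,0,0,0,0.03]
    - [0.0215,0.12,-0.06,0,0,0,0.03]
    - [0.0215,0.15,-0.06,0,0,0,0.03]
    - [0.0215,0.18,-0.06,0,0,0,0.03]
    - [0.0215,0.21,-0.06,0,0,0,0.03]
    - [0.0215,0.24,-0.06,0,0,0,0.03]
    - [0.0215,0.27,-0.06,0,0,0,0.03]
    - [0.0215,0.3,-0.06,0,0,0,0.03]
    - [0.0215,0.33,-0.06,0,0,0,0.03]
    - [0.0215,0.345,-0.06,0,0,0,0.03]
    - [0.0215,0.36,-0.06,0,0,0,0.03]
    - [0.0215,0.36,-0.06,0,0,0,0.03]

```text
time: 4.98
position: [0.4598, 0.3885, 0.0894]
tool_rot: [[-0.985, -0.17, 0.001], [-0.17, 0.985, 0.001], [-0.001, 0.001, -1.0]]
contact_force: [0.2, 0.8, -1.0]
gripper_width: 0.451
grasp_force: 20.0
```

Run:
```python
from h import *
o=get_obs();print(o['position'],o['gripper_width'],o['grasp_force'])
row(461,386,28,190)
im,d=snap('side','s1')
P=cloud('side',d);Z=P[...,2]
q=(abs(P[...,0]-.46)<.035)&(abs(P[...,1]-.386)<.035)&(Z>.02)
for k in np.arange(.03,.2,.01): print(round(k,2),(q&(abs(Z-k)<.005)).sum(),end='; ')
```

```text
[0.45980881 0.3884617  0.08936622] 0.45122536758247445 20.000165104866028
t 5.0 row [-0.0007, -0.0027, 0.0614] [0.0006, 0.0014, -0.0036]
0.03 0; 0.04 0; 0.05 0; 0.06 0; 0.07 90; 0.08 79; 0.09 71; 0.1 111; 0.11 121; 0.12 111; 0.13 113; 0.14 144; 0.15 119; 0.16 27; 0.17 22; 0.18 69; 0.19 187;
```

Call:
drive_tool:
  rows:
    - [-0.0007,-0.0027,0.02,0,0,0,0.03]
    - [-0.0007,-0.0027,0.04,0,0,0,0.03]
    - [-0.0007,-0.0027,0.055,0,0,0,0.03]
    - [-0.0007,-0.0027,0.0615,0,0,0,0.03]
    - [-0.0007,-0.0027,0.0615,0,0,0,0.03]
    - [-0.0007,-0.0027,0.0615,0,0,0,0.03]
    - [-0.0007,-0.0027,0.0615,0,0,0,0.0878]
    - [-0.0007,-0.0027,0.0615,0,0,0,0.0878]
    - [-0.0007,-0.0027,0.0615,0,0,0,0.0878]
    - [-0.0007,-0.0027,0.0615,0,0,0,0.0878]
    - [-0.0007,-0.0027,0.0615,0,0,0,0.0878]
    - [-0.0007,-0.0027,0.04,0,0,0,0.0878]
    - [-0.0007,-0.0027,0.0,0,0,0,0.0878]
    - [-0.0007,-0.0027,-0.04,0,0,0,0.0878]
    - [-0.0007,-0.0027,-0.06,0,0,0,0.0878]
    - [-0.0007,-0.0027,-0.06,0,0,0,0.0878]

```text
time: 6.37
position: [0.4643, 0.386, 0.1553]
tool_rot: [[-0.986, -0.169, 0.009], [-0.169, 0.986, 0.006], [-0.01, 0.004, -1.0]]
contact_force: [1.0, -0.8, -0.1]
gripper_width: 0.996
grasp_force: 0.0
```

```bash
cat > packs.py <<'E'
from h import *
def rects(P,cs,r=.075):
    Z=P[...,2]; m=((Z>.007)&(Z<.02)).astype(np.uint8)
    k,l,st,_=cv2.connectedComponentsWithStats(m,connectivity=4)
    for i in range(1,k):
        Q=P[l==i]
        if len(Q)<150: continue
        c,s,a=cv2.minAreaRect((Q[:,:2]*1000).astype(np.float32))
        if s[0]<s[1]: a+=90; s=s[::-1]
        if 80<s[0]<100 and 52<s[1]<70: print(np.round(c,1),np.round(s,1),'deg',round((a+90)%180-90,1),'mean',np.round(Q[:,:2].mean(0)*1000,1),len(Q))
E
python3 - <<'E'
from packs import *
im,d=snap('top','t2'); P=cloud('top',d); rects(P,None)
row(417.3,193.9,80,168.7); row(417.3,193.9,2,168.7)
q=P[(P[...,2]>.075)&(P[...,2]<.1)&(abs(P[...,0]-.46)<.06)&(abs(P[...,1]-.386)<.06)]; print(q.mean(0) if len(q) else 0,len(q))
q=P[(P[...,2]>.002)&(P[...,2]<.03)&(P[...,0]>.47)&(P[...,0]<.74)&(abs(P[...,1]-.045)<.08)]
print('base',cv2.minAreaRect((q[:,:2]*1000).astype(np.float32)))
E
```

```text
[ 622.5 -234.4] [90.1 60.6] deg 23.9 mean [ 622.2 -234.1] 504
[605.2 214.1] [88.6 60.9] deg -27.6 mean [604.9 213.6] 516
[ 538.8 -521.8] [89.7 61.8] deg 4.2 mean [ 538.5 -520.9] 506
[ 444.1 -196. ] [90.  60.4] deg 20.8 mean [ 444.  -195.8] 510
[442.9 188.9] [90.  60.2] deg -12.2 mean [442.6 188.6] 522
[ 351.7 -340.5] [90.4 60.3] deg -71.9 mean [ 351.7 -339.8] 520
[314.5 290.1] [92.  60.1] deg -60.0 mean [314.8 289.6] 529
t 6.4 row [0.0778, -0.1809, 0.0716] [0.0036, 0.0063, 0.3667]
t 6.4 row [0.0783, -0.1811, 0.1496] [0.0036, 0.0063, 0.3667]
0 0
base ((604.4813842773438, 44.555152893066406), (157.39122009277344, 269.5321350097656), 89.52743530273438)
```

Call:
drive_tool:
  rows:
    - [0.04,-0.09,0,0,0,0.15,0.0878]
    - [0.077,-0.181,0.05,0,0,0.378,0.0878]
    - [0.077,-0.181,0.09,0,0,0.378,0.0878]
    - [0.077,-0.181,0.09,0,0,0.378,0.0878]
    - [0.077,-0.181,0.09,0,0,0.378,0.0878]
    - [0.077,-0.181,0.09,0,0,0.378,0.0878]
    - [0.077,-0.181,0.09,0,0,0.378,0.0878]
    - [0.077,-0.181,0.09,0,0,0.378,0.0878]
    - [0.077,-0.181,0.09,0,0,0.378,0.0878]
    - [0.077,-0.181,0.09,0,0,0.378,0.0878]
    - [0.077,-0.181,0.09,0,0,0.378,0.0878]

```text
time: 7.33
position: [0.417, 0.1936, 0.0601]
tool_rot: [[-0.979, 0.206, 0.003], [0.206, 0.979, 0.001], [-0.003, 0.001, -1.0]]
contact_force: [0.1, 0.2, 0.4]
gripper_width: 1.002
grasp_force: 0.0
```

Run:
```python
from packs import *
print(get_obs()['position'])
im,d=snap('top','t2'); P=cloud('top',d)
row(418.3,194,3,168)
q=P[(P[...,2]>.075)&(P[...,2]<.1)&(abs(P[...,0]-.46)<.06)&(abs(P[...,1]-.386)<.06)]; print(q.mean(0) if len(q) else 0,len(q))
q=P[(P[...,2]>.003)&(P[...,2]<.01)&(P[...,0]>.47)&(P[...,0]<.74)&(abs(P[...,1]-.045)<.08)]
print('base',cv2.minAreaRect((q[:,:2]*1000).astype(np.float32)))
```

```text
[0.41703616 0.19356917 0.06010892]
t 7.4 row [-0.0012, 0.0007, 0.0571] [0.0013, 0.0027, 0.002]
[0.46053839 0.38025439 0.08357858] 114
base ((604.2722778320312, 44.535255432128906), (157.22129821777344, 268.7342834472656), 89.5076675415039)
```

Call:
drive_tool:
  rows:
    - [-0.0012,0.0007,0.03,0.001,0.0027,0.002,0.0878]
    - [-0.0012,0.0007,0.05,0.001,0.0027,0.002,0.0878]
    - [-0.0012,0.0007,0.057,0.001,0.0027,0.002,0.0878]
    - [-0.0012,0.0007,0.057,0.001,0.0027,0.002,0.0878]
    - [-0.0012,0.0007,0.057,0.001,0.0027,0.002,0.055]
    - [-0.0012,0.0007,0.057,0.001,0.0027,0.002,0.055]
    - [-0.0012,0.0007,0.057,0.001,0.0027,0.002,0.055]
    - [-0.0012,0.0007,0.057,0.001,0.0027,0.002,0.055]
    - [-0.0012,0.0007,0.057,0.001,0.0027,0.002,0.055]
    - [-0.0012,0.0007,0.057,0.001,0.0027,0.002,0.055]
    - [-0.0012,0.0007,0.057,0.001,0.0027,0.002,0.055]
    - [-0.0012,0.0007,0.04,0.001,0.0027,0.002,0.055]
    - [-0.0012,0.0007,0.01,0.001,0.0027,0.002,0.055]
    - [-0.0012,0.0007,-0.02,0.001,0.0027,0.002,0.055]
    - [-0.0012,0.0007,-0.03,0.001,0.0027,0.002,0.055]
    - [-0.0012,0.0007,-0.03,0.001,0.0027,0.002,0.055]
  grip_force: 40

```text
time: 8.72
position: [0.4192, 0.1934, 0.0921]
tool_rot: [[-0.978, 0.209, 0.004], [0.209, 0.978, 0.001], [-0.003, 0.002, -1.0]]
contact_force: [0.7, -0.1, -1.2]
gripper_width: 0.682
grasp_force: 39.9
```

Run:
```python
from h import *
row(507.1,25.7,60,190.5)
```

```text
t 8.7 row [-0.121, -0.1456, 0.0323] [0.0013, 0.0036, -0.394]
```

Call:
drive_tool:
  rows:
    - [-0.02,-0.025,0,0,0,-0.05,0.055]
    - [-0.04,-0.05,0,0,0,-0.1,0.055]
    - [-0.06,-0.075,0,0,0,-0.2,0.055]
    - [-0.08,-0.1,0,0,0,-0.3,0.055]
    - [-0.1,-0.125,0,0,0.003,-0.394,0.055]
    - [-0.12,-0.1456,0.02,0,0.003,-0.394,0.055]
    - [-0.12,-0.1456,0.032,0,0.003,-0.394,0.055]
    - [-0.12,-0.1456,0.032,0,0.003,-0.394,0.055]
    - [-0.12,-0.1456,0.032,0,0.003,-0.394,0.055]
    - [-0.12,-0.1456,0.032,0,0.003,-0.394,0.055]
    - [-0.12,-0.1456,0.032,0,0.003,-0.394,0.055]

```text
time: 9.63
position: [0.5035, 0.0261, 0.0577]
tool_rot: [[-0.983, -0.183, -0.005], [-0.183, 0.983, -0.0], [0.005, 0.001, -1.0]]
contact_force: [-0.4, 0.3, -1.1]
gripper_width: 0.679
grasp_force: 39.9
```

```bash
cat >> packs.py <<'E'
O=np.array([610.3,44.9]); TH=10.55
def H(p):  # world mm -> holder mm
    a=np.radians(TH); d=np.asarray(p)[...,:2]-O
    return np.stack([d@[np.cos(a),np.sin(a)], d@[-np.sin(a),np.cos(a)]],-1)
def W(x,y=0):
    a=np.radians(TH); return O+x*np.array([np.cos(a),np.sin(a)])+y*np.array([-np.sin(a),np.cos(a)])
def held(fn,zref):
    """pose of the held pack: points in a z slab (m) within reach of the tool"""
    im,d=snap('wrist',fn); o=np.load(fn+'.npz'); P=cloud('wrist',d,o['p'],o['R'])
    q=P-o['p']; t=q@o['R']
    m=(t[...,2]>-.016)&(t[...,2]<-.004)&(t[...,0]>-.1)&(t[...,0]<.06)&(abs(t[...,1])<.05)
    Q=t[m&(abs(t[...,1])<.026)]; A=np.c_[Q[:,:2],np.ones(len(Q))]; g,*_=np.linalg.lstsq(A,Q[:,2],rcond=None)
    print('tool',np.round(o['p']*1000,1),'top plane tilt deg (x,y)',np.round(np.degrees(g[:2]),2),'z@0',round(g[2]*1000,1),'n',len(Q))
    c,s,a=cv2.minAreaRect((t[m][:,:2]*1000).astype(np.float32)); print('rect in tool',np.round(c,1),np.round(s,1),round(a,1))
    print('x range',np.percentile(Q[:,0]*1000,[.5,99.5]))
    return P,t,m
E
python3 - <<'E'
from packs import *
P,t,m=held('w2',0)
w=W(-105); row(w[0],w[1],23,190.55)
E
```

```text
tool [503.5  26.1  57.7] top plane tilt deg (x,y) [0.19 0.  ] z@0 -9.0 n 9018
rect in tool [-26.    1.1] [77.4 91.7] 88.7
x range [-70.25084355  19.22044541]
t 9.7 row [-0.0033, -0.001, 0.0349] [0.0005, -0.0042, 0.0003]
```

View pics/w2.png

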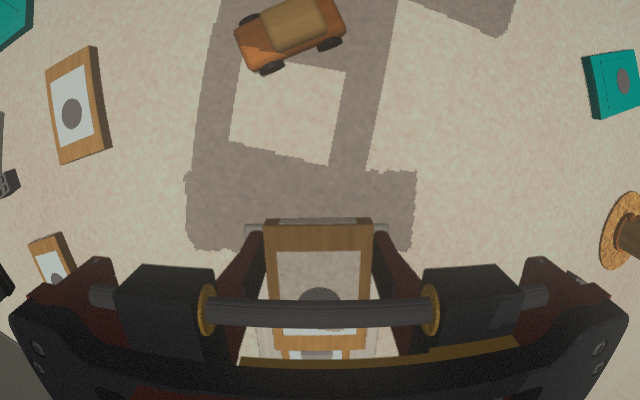

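Run:
```python
from packs import *
for fn,n in (('w1','wrist'),('t2','top'),('w2','wrist')):
    o=np.load(fn+'.npz'); P=cloud(n,o['d'],o['p'],o['R'])*1000; h=H(P)
    m=(P[...,2]>12)&(P[...,2]<24)&(h[...,0]>-45)&(h[...,0]<15)&(abs(h[...,1])<45)
    for a,b in ((-45,-15),(-15,15)):
        q=h[m&(h[...,0]>=a)&(h[...,0]<b)]
        if len(q)>20: print(fn,a,len(q),np.round(np.percentile(q,[1,99],axis=0),1).tolist())
    m=(P[...,2]>3)&(P[...,2]<10)&(abs(h[...,0])<115)&(abs(h[...,1])<65); q=h[m]; print('base',np.round(np.percentile(q,[.5,99.5],axis=0),1).tolist())
```

```text
w1 -45 370 [[-30.3, -31.0], [-15.1, 27.1]]
w1 -15 437 [[-14.8, -31.6], [14.7, 28.1]]
base [[-103.2, -54.7], [97.5, 54.7]]
t2 -45 91 [[-30.8, -31.8], [-15.3, 27.5]]
t2 -15 100 [[-14.6, -30.3], [14.7, 27.8]]
base [[-108.8, -60.2], [100.5, 59.2]]
w2 -15 198 [[7.6, -30.4], [15.0, 28.1]]
base [[-103.9, -54.6], [33.3, 54.4]]
```

Run:
```python
from packs import *
w=W(-105,-.7); row(w[0],w[1],24,190.55)
w=W(-13,-.7); row(w[0],w[1],24,190.55)
```

```text
t 9.7 row [-0.0033, -0.0017, 0.0339] [0.0005, -0.0042, 0.0003]
t 9.7 row [-0.0953, -0.0018, 0.0335] [0.0005, -0.0042, 0.0003]
```

Call:
drive_tool:
  rows:
    - [-0.0033,-0.0017,0.02,0,-0.004,0,0.055]
    - [-0.0033,-0.0017,0.034,0,-0.004,0,0.055]
    - [-0.0033,-0.0017,0.034,0,-0.004,0,0.055]
    - [-0.0033,-0.0017,0.034,0,-0.004,0,0.055]
    - [-0.02,-0.0017,0.034,0,-0.004,0,0.055]
    - [-0.03,-0.0017,0.034,0,-0.004,0,0.055]
    - [-0.04,-0.0017,0.034,0,-0.004,0,0.055]
    - [-0.05,-0.0017,0.034,0,-0.004,0,0.055]
    - [-0.06,-0.0017,0.034,0,-0.004,0,0.055]
    - [-0.07,-0.0018,0.034,0,-0.004,0,0.055]
    - [-0.08,-0.0018,0.0337,0,-0.004,0,0.055]
    - [-0.088,-0.0018,0.0337,0,-0.004,0,0.055]
    - [-0.094,-0.0018,0.0336,0,-0.004,0,0.055]
    - [-0.094,-0.0018,0.0336,0,-0.004,0,0.055]
    - [-0.094,-0.0018,0.0336,0,-0.004,0,0.055]

```text
time: 10.93
position: [0.5978, 0.0408, 0.0235]
tool_rot: [[-0.983, -0.182, 0.001], [-0.182, 0.983, 0.0], [-0.001, 0.0, -1.0]]
contact_force: [1.4, -0.7, -4.3]
gripper_width: 0.677
grasp_force: 39.9
```

Run:
```python
from packs import *
o=get_obs(); print(H(o['position']*1000),o['contact_force'])
held('w3',0)
im,d=snap('side','s3'); cv2.imwrite('pics/s3c.png',cv2.resize(im[130:290,180:380,::-1],None,fx=4,fy=3.75))
w=W(-10,-.7); row(w[0],w[1],24,190.55)
```

```text
[-13.03148324  -1.79275055] [ 1.38383862 -0.72261861 -4.30839883]
tool [597.8  40.8  23.5] top plane tilt deg (x,y) [ 0.09 -0.05] z@0 -8.9 n 6766
rect in tool [-29.3   2.6] [97.9 89.8] 0.6
x range [-75.39739181  19.28491794]
t 11.0 row [-0.004, 0.001, -0.0005] [0.0005, 0.0, -0.001]
```

View pics/s3c.png

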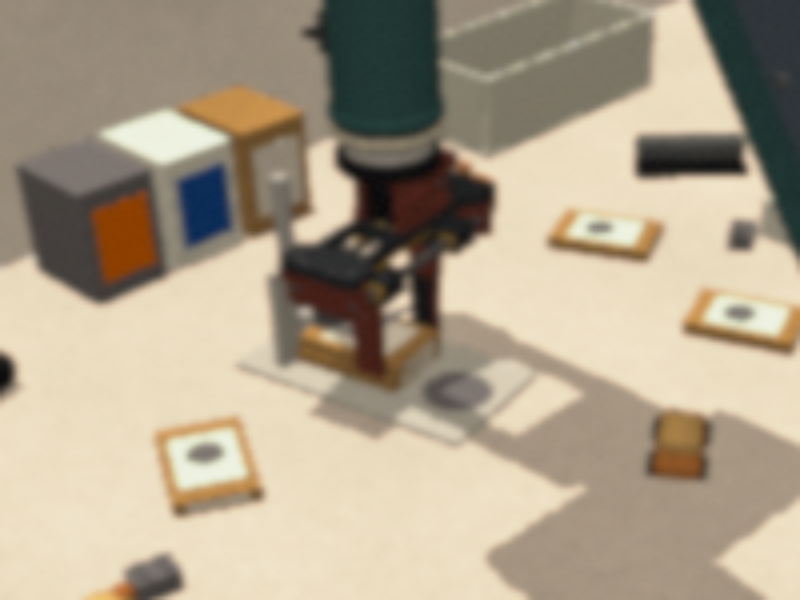

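Call:
drive_tool:
  rows:
    - [-0.001,0.001,0,0,0,0,0.055]
    - [-0.002,0.001,0,0,0,0,0.055]
    - [-0.003,0.001,0,0,0,0,0.055]
    - [-0.004,0.001,0,0,0,0,0.055]
    - [-0.004,0.001,0,0,0,0,0.055]
    - [-0.004,0.001,0,0,0,0,0.055]

```text
time: 11.53
position: [0.6002, 0.0425, 0.0233]
tool_rot: [[-0.983, -0.182, -0.001], [-0.182, 0.983, 0.001], [0.001, 0.001, -1.0]]
contact_force: [-1.0, 0.4, -5.0]
gripper_width: 0.678
grasp_force: 39.9
```

Call:
drive_tool:
  rows:
    - [-0.001,0,0,0,0,0,0.055]
    - [-0.002,0,0,0,0,0,0.055]
    - [-0.003,0,0,0,0,0,0.055]
    - [-0.003,0,0,0,0,0,0.055]
    - [-0.003,0,0,0,0,0,0.055]

```text
time: 11.95
position: [0.6005, 0.0427, 0.0229]
tool_rot: [[-0.983, -0.182, -0.006], [-0.182, 0.983, 0.0], [0.006, 0.001, -1.0]]
contact_force: [-7.2, -2.1, -0.9]
gripper_width: 0.68
grasp_force: 39.9
```

Run:
```python
from packs import *
row(582.9,225.5,60,152.4)
```

```text
t 11.9 row [-0.0157, 0.183, -0.037] [-0.0008, -0.006, 0.6647]
```

Call:
drive_tool:
  rows:
    - [0,0,0,0,0,0,0.0878]
    - [0,0,0,0,0,0,0.0878]
    - [0,0,0,0,0,0,0.0878]
    - [0,0,0,0,0,0,0.0878]
    - [0.003,0,-0.02,0,0,0,0.0878]
    - [0.003,0,-0.06,0,0,0,0.0878]
    - [0.003,0,-0.1,0,0,0,0.0878]
    - [0.003,0,-0.12,0,0,0,0.0878]
    - [0.003,0.04,-0.12,0,0,0.1,0.0878]
    - [0,0.08,-0.12,0,0,0.2,0.0878]
    - [-0.005,0.12,-0.12,0,0,0.3,0.0878]
    - [-0.01,0.16,-0.1,0,0,0.42,0.0878]
    - [-0.013,0.183,-0.07,0,0,0.54,0.0878]
    - [-0.013,0.183,-0.037,0,0,0.665,0.0878]
    - [-0.013,0.183,-0.037,0,0,0.665,0.0878]
    - [-0.013,0.183,-0.037,0,0,0.665,0.0878]
    - [-0.013,0.183,-0.037,0,0,0.665,0.0878]
    - [-0.013,0.183,-0.037,0,0,0.665,0.0878]

```text
time: 13.45
position: [0.5847, 0.2247, 0.0627]
tool_rot: [[-0.887, 0.462, 0.003], [0.462, 0.887, 0.001], [-0.002, 0.002, -1.0]]
contact_force: [-0.5, -0.2, -0.5]
gripper_width: 1.001
grasp_force: 0.0
```

```bash
cat >> packs.py <<'E'
def pile(P,ztop,tag=''):
    P=P*1000; h=H(P); m=(abs(P[...,2]-ztop)<5)&(h[...,0]>-60)&(h[...,0]<15)&(abs(h[...,1])<48); q=h[m]
    if len(q)<30: print('pile: none'); return
    c,s,a=cv2.minAreaRect(q.astype(np.float32))
    print(tag,'pile top z',np.median(P[m][:,2]),'n',len(q),'near end x',np.percentile(q[:,0],1),'rect',np.round(c,1),np.round(s,1),round(a,1))
    for a,b in ((-45,-15),(-15,15)):
        k=q[(q[:,0]>=a)&(q[:,0]<b)]
        if len(k)>20: print('  y range',a,np.round(np.percentile(k[:,1],[1,99]),1))
E
python3 - <<'E'
from packs import *
print(get_obs()['position'])
im,d=snap('top','t3'); P=cloud('top',d); rects(P,None); pile(P,31)
row(582.9,225.5,3.5,152.4)
im,d=snap('wrist','w4'); o=np.load('w4.npz'); P=cloud('wrist',d,o['p'],o['R']); rects(P,None); pile(P,31,'wrist')
E
```

```text
[0.58474911 0.22473684 0.06270269]
[ 622.6 -234.5] [89.7 61.1] deg 24.4 mean [ 621.8 -234.1] 504
[ 538.8 -521.5] [90.1 62. ] deg 3.5 mean [ 538.7 -521. ] 513
[ 444.1 -196. ] [89.6 60.1] deg 20.5 mean [ 444.2 -195.8] 513
[ 351.7 -340.6] [91.  60.2] deg -71.7 mean [ 351.7 -340.3] 514
 pile top z 30.913914142675523 n 183 near end x -29.84093669690906 rect [-7.6  0.1] [44.7 60.1] 0.7
  y range -45 [-29.5  28.7]
  y range -15 [-29.7  29.3]
t 13.5 row [0.0021, -0.0003, 0.0593] [0.0026, 0.002, 0.0005]
[605.8 214.5] [91.1 60.6] deg -28.6 mean [602.  216.5] 8540
pile: none
```

Call:
drive_tool:
  rows:
    - [0.0019,0.0004,0.03,0.0025,0.002,0.007,0.0878]
    - [0.0019,0.0004,0.05,0.0025,0.002,0.007,0.0878]
    - [0.0019,0.0004,0.059,0.0025,0.002,0.007,0.0878]
    - [0.0019,0.0004,0.059,0.0025,0.002,0.007,0.0878]
    - [0.0019,0.0004,0.059,0.0025,0.002,0.007,0.055]
    - [0.0019,0.0004,0.059,0.0025,0.002,0.007,0.055]
    - [0.0019,0.0004,0.059,0.0025,0.002,0.007,0.055]
    - [0.0019,0.0004,0.059,0.0025,0.002,0.007,0.055]
    - [0.0019,0.0004,0.059,0.0025,0.002,0.007,0.055]
    - [0.0019,0.0004,0.059,0.0025,0.002,0.007,0.055]
    - [0.0019,0.0004,0.059,0.0025,0.002,0.007,0.055]
    - [0.0019,0.0004,0.04,0.0025,0.002,0.007,0.055]
    - [0.0019,0.0004,0.01,0.0025,0.002,0.007,0.055]
    - [0.0019,0.0004,-0.02,0.0025,0.002,0.007,0.055]
    - [0.0019,0.0004,-0.03,0.0025,0.002,0.007,0.055]
    - [0.0019,0.0004,-0.03,0.0025,0.002,0.007,0.055]

```text
time: 14.88
position: [0.5834, 0.2271, 0.0932]
tool_rot: [[-0.883, 0.469, 0.002], [0.469, 0.883, 0.001], [-0.001, 0.001, -1.0]]
contact_force: [1.0, 0.2, -0.4]
gripper_width: 0.678
grasp_force: 40.0
```

Run:
```python
from packs import *
print(get_obs()['position'])
w=W(-112,-.5); row(w[0],w[1],70,190.55); row(w[0],w[1],37.5,190.55)
```

```text
[0.58343619 0.22711353 0.09319103]
t 14.9 row [-0.0219, -0.2185, 0.0229] [0.0009, 0.0016, -0.6728]
t 14.9 row [-0.0219, -0.2185, 0.0554] [0.0009, 0.0016, -0.6728]
```

Call:
drive_tool:
  rows:
    - [0.015,-0.025,0,0,0,-0.06,0.055]
    - [0.025,-0.05,0,0,0,-0.16,0.055]
    - [0.025,-0.08,0,0,0,-0.26,0.055]
    - [0.02,-0.11,0,0,0,-0.36,0.055]
    - [0.01,-0.14,0,0,0,-0.46,0.055]
    - [0,-0.17,0,0,0,-0.56,0.055]
    - [-0.015,-0.2,0.01,0,0.0016,-0.673,0.055]
    - [-0.0219,-0.2185,0.023,0,0.0016,-0.673,0.055]
    - [-0.0219,-0.2185,0.023,0,0.0016,-0.673,0.055]
    - [-0.0219,-0.2185,0.023,0,0.0016,-0.673,0.055]
    - [-0.0219,-0.2185,0.023,0,0.0016,-0.673,0.055]
    - [-0.0219,-0.2185,0.04,0,0.0016,-0.673,0.055]
    - [-0.0219,-0.2185,0.055,0,0.0016,-0.673,0.055]
    - [-0.0219,-0.2185,0.055,0,0.0016,-0.673,0.055]
    - [-0.0219,-0.2185,0.055,0,0.0016,-0.673,0.055]
    - [-0.0219,-0.2185,0.055,0,0.0016,-0.673,0.055]

```text
time: 16.22
position: [0.4983, 0.024, 0.0365]
tool_rot: [[-0.983, -0.184, -0.005], [-0.184, 0.983, -0.001], [0.005, 0.0, -1.0]]
contact_force: [0.4, 0.4, -2.0]
gripper_width: 0.678
grasp_force: 40.0
```

Run:
```python
from packs import *
held('w5',0); o=get_obs(); print(o['grasp_force'],H(o['position']*1000))
w=W(-112,-.5); row(w[0],w[1],37.5,190.55); w=W(-12,-.5); row(w[0],w[1],37.5,190.55)
```

```text
tool [498.3  24.   36.5] top plane tilt deg (x,y) [ 0.5  -0.08] z@0 -10.1 n 9074
rect in tool [-27.1  -0.3] [91.4 77.4] 0.5
x range [-71.15050341  17.96686942]
39.993998408317566 [-113.74003812   -0.25864285]
t 16.3 row [-0.0017, -0.0002, -0.0008] [0.0001, -0.004, 0.001]
t 16.3 row [-0.1017, -0.0003, -0.0012] [0.0001, -0.004, 0.001]
```

Call:
drive_tool:
  rows:
    - [-0.01,-0.0002,-0.0005,0,-0.005,0,0.055]
    - [-0.02,-0.0002,-0.0005,0,-0.005,0,0.055]
    - [-0.03,-0.0002,-0.0005,0,-0.005,0,0.055]
    - [-0.04,-0.0002,-0.0005,0,-0.005,0,0.055]
    - [-0.05,-0.0002,-0.0005,0,-0.005,0,0.055]
    - [-0.06,-0.0002,-0.0005,0,-0.005,0,0.055]
    - [-0.07,-0.0002,-0.0005,0,-0.005,0,0.055]
    - [-0.08,-0.0002,-0.0005,0,-0.005,0,0.055]
    - [-0.09,-0.0003,-0.0005,0,-0.005,0,0.055]
    - [-0.098,-0.0003,-0.0005,0,-0.005,0,0.055]
    - [-0.102,-0.0003,-0.0005,0,-0.005,0,0.055]
    - [-0.104,-0.0003,-0.0005,0,-0.005,0,0.055]
    - [-0.106,-0.0003,-0.0005,0,-0.005,0,0.055]
    - [-0.106,-0.0003,-0.0005,0,-0.005,0,0.055]
    - [-0.106,-0.0003,-0.0005,0,-0.005,0,0.055]

```text
time: 17.52
position: [0.5994, 0.0418, 0.0353]
tool_rot: [[-0.983, -0.183, -0.006], [-0.183, 0.983, -0.001], [0.006, 0.001, -1.0]]
contact_force: [-7.2, -2.9, -2.0]
gripper_width: 0.682
grasp_force: 40.0
```

Run:
```python
from packs import *
o=get_obs(); print(o['grasp_force'],H(o['position']*1000))
held('w6',0)
```

```text
39.99123573303223 [-11.27164313  -1.08511338]
tool [599.4  41.8  35.3] top plane tilt deg (x,y) [ 1.   -0.07] z@0 -10.0 n 6523
rect in tool [-29.5   0.3] [89.8 96.4] 88.9
x range [-73.45591097  18.07947647]
```

Run:
```python
from packs import *
row(599.6,-244.5,60,204.2)
```

```text
t 17.6 row [0.0525, -0.2815, -0.0246] [0.0012, -0.0055, -0.2378]
```

Call:
drive_tool:
  rows:
    - [0,0,0,0,0,0,0.0878]
    - [0,0,0,0,0,0,0.0878]
    - [0,0,0,0,0,0,0.0878]
    - [0,0,0,0,0,0,0.0878]
    - [0.003,0,-0.02,0,0,0,0.0878]
    - [0.003,0,-0.06,0,0,0,0.0878]
    - [0.003,0,-0.1,0,0,0,0.0878]
    - [0.01,-0.04,-0.12,0,0,0,0.0878]
    - [0.02,-0.08,-0.12,0,0,-0.1,0.0878]
    - [0.03,-0.12,-0.12,0,0,-0.2,0.0878]
    - [0.04,-0.16,-0.1,0,0,-0.238,0.0878]
    - [0.05,-0.2,-0.08,0,0,-0.238,0.0878]
    - [0.055,-0.24,-0.06,0,0,-0.238,0.0878]
    - [0.055,-0.2815,-0.0246,0,0,-0.238,0.0878]
    - [0.055,-0.2815,-0.0246,0,0,-0.238,0.0878]
    - [0.055,-0.2815,-0.0246,0,0,-0.238,0.0878]
    - [0.055,-0.2815,-0.0246,0,0,-0.238,0.0878]
    - [0.055,-0.2815,-0.0246,0,0,-0.238,0.0878]

```text
time: 19.07
position: [0.5999, -0.2438, 0.061]
tool_rot: [[-0.912, -0.41, 0.0], [-0.41, 0.912, 0.001], [-0.0, 0.001, -1.0]]
contact_force: [-0.5, 0.1, 0.4]
gripper_width: 1.0
grasp_force: 0.0
```

Run:
```python
from packs import *
print(get_obs()['position'])
im,d=snap('top','t4'); P=cloud('top',d); rects(P,None); pile(P,44)
im,d=snap('wrist','w7'); o=np.load('w7.npz'); P=cloud('wrist',d,o['p'],o['R']); rects(P,None)
row(599.6,-244.5,3.5,204.2)
```

```text
[ 0.59994664 -0.24380985  0.06100809]
[ 538.9 -521.6] [90.1 61.7] deg 4.4 mean [ 539.1 -521. ] 499
[314.8 289.7] [91.9 59.9] deg -60.6 mean [314.7 289.6] 532
 pile top z 43.99006781615511 n 191 near end x -29.89851701378946 rect [-7.6 -0.8] [60.  44.7] 89.9
  y range -45 [-29.9  27.4]
  y range -15 [-30.3  28.9]
[ 445.3 -196.1] [90.4 61.3] deg 20.6 mean [ 447.9 -197.5] 8447
[ 623.  -234.8] [90.3 60.6] deg 24.0 mean [ 619.2 -236.6] 8514
t 19.2 row [0.0012, -0.0007, 0.0582] [-0.0005, 0.0011, 0.0011]
```

Pack C is where expected (623, −234.8).

Call:
drive_tool:
  rows:
    - [0.001,-0.0007,0.03,0,0.001,0.003,0.0878]
    - [0.001,-0.0007,0.05,0,0.001,0.003,0.0878]
    - [0.001,-0.0007,0.058,0,0.001,0.003,0.0878]
    - [0.001,-0.0007,0.058,0,0.001,0.003,0.0878]
    - [0.001,-0.0007,0.058,0,0.001,0.003,0.055]
    - [0.001,-0.0007,0.058,0,0.001,0.003,0.055]
    - [0.001,-0.0007,0.058,0,0.001,0.003,0.055]
    - [0.001,-0.0007,0.058,0,0.001,0.003,0.055]
    - [0.001,-0.0007,0.058,0,0.001,0.003,0.055]
    - [0.001,-0.0007,0.058,0,0.001,0.003,0.055]
    - [0.001,-0.0007,0.058,0,0.001,0.003,0.055]
    - [0.001,-0.0007,0.04,0,0.001,0.003,0.055]
    - [0.001,-0.0007,0.01,0,0.001,0.003,0.055]
    - [0.001,-0.0007,-0.02,0,0.001,0.003,0.055]
    - [0.001,-0.0007,-0.04,0,0.001,0.003,0.055]
    - [0.001,-0.0007,-0.04,0,0.001,0.003,0.055]

```text
time: 20.5
position: [0.6018, -0.2472, 0.1051]
tool_rot: [[-0.913, -0.407, 0.006], [-0.407, 0.913, -0.004], [-0.004, -0.006, -1.0]]
contact_force: [0.4, -0.1, -0.3]
gripper_width: 0.676
grasp_force: 40.0
```

Run:
```python
from packs import *
print(get_obs()['position'])
w=W(-112,0); row(w[0],w[1],50.5,190.55)
```

```text
[ 0.60184776 -0.24716701  0.10511585]
t 20.5 row [-0.0175, 0.2897, 0.053] [-0.0054, 0.0043, 0.235]
```

Call:
drive_tool:
  rows:
    - [0.015,0.025,0,0,0,0.05,0.055]
    - [0.03,0.05,0,0,0,0.1,0.055]
    - [0.04,0.08,0,0,0,0.16,0.055]
    - [0.04,0.11,0,0,0,0.235,0.055]
    - [0.035,0.14,0,0,0,0.235,0.055]
    - [0.03,0.17,0,0,0,0.235,0.055]
    - [0.02,0.2,0,-0.005,0.004,0.235,0.055]
    - [0.005,0.23,0,-0.005,0.004,0.235,0.055]
    - [-0.01,0.26,0,-0.005,0.004,0.235,0.055]
    - [-0.0175,0.29,0,-0.005,0.004,0.235,0.055]
    - [-0.0175,0.29,0,-0.005,0.004,0.235,0.055]
    - [-0.0175,0.29,0,-0.005,0.004,0.235,0.055]
    - [-0.0175,0.29,0.03,-0.005,0.004,0.235,0.055]
    - [-0.0175,0.29,0.052,-0.005,0.004,0.235,0.055]
    - [-0.0175,0.29,0.052,-0.005,0.004,0.235,0.055]
    - [-0.0175,0.29,0.052,-0.005,0.004,0.235,0.055]
    - [-0.0175,0.29,0.052,-0.005,0.004,0.235,0.055]

```text
time: 21.92
position: [0.4973, 0.0256, 0.0489]
tool_rot: [[-0.983, -0.182, -0.006], [-0.182, 0.983, 0.003], [0.006, 0.004, -1.0]]
contact_force: [0.5, 0.4, -0.7]
gripper_width: 0.677
grasp_force: 40.0
```

Run:
```python
from packs import *
held('w8',0); o=get_obs(); print(o['grasp_force'],H(o['position']*1000))
w=W(-112,0); row(w[0],w[1],50,190.55); w=W(-12,0); row(w[0],w[1],50,190.55)
```

```text
tool [497.3  25.6  48.9] top plane tilt deg (x,y) [ 0.22 -0.03] z@0 -8.9 n 8998
rect in tool [-26.1   0.6] [77.3 91.4] 89.3
x range [-69.94339959  19.18547543]
39.99181509017944 [-114.1282834     1.73263787]
t 22.0 row [-0.0021, -0.0017, -0.0007] [0.0042, -0.0045, -0.0008]
t 22.0 row [-0.1021, -0.0016, -0.0011] [0.0042, -0.0045, -0.0008]
```

Call:
drive_tool:
  rows:
    - [-0.005,-0.0017,-0.001,0.004,-0.005,0,0.055]
    - [-0.01,-0.0017,-0.001,0.004,-0.005,0,0.055]
    - [-0.02,-0.0017,-0.001,0.004,-0.005,0,0.055]
    - [-0.03,-0.0017,-0.001,0.004,-0.005,0,0.055]
    - [-0.04,-0.0017,-0.001,0.004,-0.005,0,0.055]
    - [-0.05,-0.0017,-0.001,0.004,-0.005,0,0.055]
    - [-0.06,-0.0017,-0.001,0.004,-0.005,0,0.055]
    - [-0.07,-0.0017,-0.001,0.004,-0.005,0,0.055]
    - [-0.08,-0.0015,-0.001,0.004,-0.005,0,0.055]
    - [-0.09,-0.0013,-0.001,0.004,-0.005,0,0.055]
    - [-0.098,-0.0013,-0.001,0.004,-0.005,0,0.055]
    - [-0.102,-0.0013,-0.001,0.004,-0.005,0,0.055]
    - [-0.105,-0.0013,-0.001,0.004,-0.005,0,0.055]
    - [-0.107,-0.0013,-0.001,0.004,-0.005,0,0.055]
    - [-0.1075,-0.0013,-0.001,0.004,-0.005,0,0.055]
    - [-0.1075,-0.0013,-0.001,0.004,-0.005,0,0.055]
    - [-0.1075,-0.0013,-0.001,0.004,-0.005,0,0.055]

```text
time: 23.38
position: [0.6011, 0.0446, 0.0484]
tool_rot: [[-0.983, -0.183, -0.004], [-0.183, 0.983, 0.0], [0.004, 0.001, -1.0]]
contact_force: [-5.5, -2.0, -3.0]
gripper_width: 0.675
grasp_force: 40.0
```

Run:
```python
from packs import *
o=get_obs(); print(o['grasp_force'],H(o['position']*1000))
held('w9',0); row(420.7,-204.9,60,200.7)
```

```text
39.99534487724304 [-9.14593598  1.40664477]
tool [601.1  44.6  48.4] top plane tilt deg (x,y) [0.83 0.11] z@0 -9.1 n 6463
rect in tool [-26.9   2. ] [97.  89.6] 3.9
x range [-71.81482743  20.0152925 ]
t 23.4 row [0.2231, -0.2122, -0.0109] [0.0012, -0.0037, -0.1769]
```

Call:
drive_tool:
  rows:
    - [0,-0.001,0,0,0,0,0.055]
    - [0,-0.0018,0,0,0,0,0.055]
    - [0,-0.0018,0,0,0,0,0.055]
    - [0,-0.0018,0,0,0,0,0.0878]
    - [0,-0.0018,0,0,0,0,0.0878]
    - [0,-0.0018,0,0,0,0,0.0878]
    - [0,-0.0018,0,0,0,0,0.0878]
    - [0.003,-0.0018,-0.02,0,0,0,0.0878]
    - [0.003,-0.0018,-0.06,0,0,0,0.0878]
    - [0.003,-0.0018,-0.1,0,0,0,0.0878]
    - [0.04,-0.03,-0.12,0,0,0,0.0878]
    - [0.07,-0.06,-0.12,0,0,0,0.0878]
    - [0.1,-0.09,-0.12,0,0,-0.1,0.0878]
    - [0.13,-0.12,-0.12,0,0,-0.177,0.0878]
    - [0.16,-0.15,-0.1,0,0,-0.177,0.0878]
    - [0.19,-0.18,-0.07,0,0,-0.177,0.0878]
    - [0.225,-0.212,-0.04,0,0,-0.177,0.0878]
    - [0.225,-0.212,-0.011,0,0,-0.177,0.0878]
    - [0.225,-0.212,-0.011,0,0,-0.177,0.0878]
    - [0.225,-0.212,-0.011,0,0,-0.177,0.0878]

```text
time: 25.1
position: [0.4177, -0.2055, 0.0576]
tool_rot: [[-0.937, -0.35, -0.005], [-0.35, 0.937, 0.003], [0.003, 0.004, -1.0]]
contact_force: [0.6, 0.2, -0.4]
gripper_width: 1.002
grasp_force: 0.0
```

Run:
```python
from packs import *
im,d=snap('top','t5'); P=cloud('top',d); rects(P,None); pile(P,57)
im,d=snap('wrist','w10'); o=np.load('w10.npz'); P=cloud('wrist',d,o['p'],o['R']); rects(P,None)
print(get_obs()['position'])
row(421.2,-204.8,3.5,200.7)
```

```text
[ 538.8 -521.5] [89.7 63. ] deg 4.0 mean [ 538.8 -520.9] 502
[314.7 289.9] [91.8 60. ] deg -60.7 mean [314.7 289.7] 531
 pile top z 56.877975056806804 n 190 near end x -29.749107160385723 rect [-7.5  1. ] [44.7 59.8] 0.4
  y range -45 [-28.4  29.9]
  y range -15 [-28.8  30.6]
[ 352.  -340.5] [91.4 60.4] deg -71.3 mean [ 351.1 -336.5] 8860
[ 538.5 -520.4] [92.1 61. ] deg 1.6 mean [ 534.2 -516.4] 2003
[ 442.5 -197.1] [86.5 60.7] deg 20.3 mean [ 438.6 -198.5] 8324
[ 0.42081316 -0.20509386  0.06015856]
t 25.2 row [-0.0005, 0.0001, 0.0567] [0.0009, -0.0004, -0.0017]
```

Call:
drive_tool:
  rows:
    - [-0.001,0,0.03,0,0,0,0.0878]
    - [-0.001,0,0.05,0,0,0,0.0878]
    - [-0.001,0,0.0567,0,0,0,0.0878]
    - [-0.001,0,0.0567,0,0,0,0.0878]
    - [-0.001,0,0.0567,0,0,0,0.055]
    - [-0.001,0,0.0567,0,0,0,0.055]
    - [-0.001,0,0.0567,0,0,0,0.055]
    - [-0.001,0,0.0567,0,0,0,0.055]
    - [-0.001,0,0.0567,0,0,0,0.055]
    - [-0.001,0,0.0567,0,0,0,0.055]
    - [-0.001,0,0.0567,0,0,0,0.055]
    - [-0.001,0,0.04,0,0,0,0.055]
    - [-0.001,0,0.01,0,0,0,0.055]
    - [-0.001,0,-0.02,0,0,0,0.055]
    - [-0.001,0,-0.05,0,0,0,0.055]
    - [-0.001,0,-0.05,0,0,0,0.055]
    - [-0.001,0,-0.05,0,0,0,0.055]

```text
time: 26.62
position: [0.4226, -0.2053, 0.1115]
tool_rot: [[-0.936, -0.353, 0.003], [-0.353, 0.936, -0.002], [-0.002, -0.003, -1.0]]
contact_force: [0.6, 0.4, -1.1]
gripper_width: 0.677
grasp_force: 40.0
```

Run:
```python
from packs import *
print(get_obs()['position'])
w=W(-112,-.5); row(w[0],w[1],63.5,190.55)
```

```text
[ 0.42256942 -0.20528223  0.11149274]
t 26.6 row [-0.1536, 0.1871, 0.0478] [-0.0026, 0.0021, 0.1769]
```

Call:
drive_tool:
  rows:
    - [-0.02,0.025,0,0,0,0.03,0.055]
    - [-0.04,0.05,0,0,0,0.08,0.055]
    - [-0.06,0.075,0,0,0,0.13,0.055]
    - [-0.08,0.1,0,-0.0026,0.002,0.177,0.055]
    - [-0.1,0.125,0,-0.0026,0.002,0.177,0.055]
    - [-0.12,0.15,0,-0.0026,0.002,0.177,0.055]
    - [-0.14,0.175,0,-0.0026,0.002,0.177,0.055]
    - [-0.1525,0.187,0.01,-0.0026,0.002,0.177,0.055]
    - [-0.1525,0.187,0.03,-0.0026,0.002,0.177,0.055]
    - [-0.1525,0.187,0.047,-0.0026,0.002,0.177,0.055]
    - [-0.1525,0.187,0.047,-0.0026,0.002,0.177,0.055]
    - [-0.1525,0.187,0.047,-0.0026,0.002,0.177,0.055]
    - [-0.1525,0.187,0.047,-0.0026,0.002,0.177,0.055]
    - [-0.1525,0.187,0.047,-0.0026,0.002,0.177,0.055]

```text
time: 27.78
position: [0.4983, 0.0241, 0.0634]
tool_rot: [[-0.983, -0.183, -0.003], [-0.183, 0.983, 0.002], [0.002, 0.003, -1.0]]
contact_force: [-0.4, -0.3, -0.9]
gripper_width: 0.678
grasp_force: 40.0
```

Run:
```python
from packs import *
held('w11',0); o=get_obs(); print(o['grasp_force'],H(o['position']*1000))
w=W(-112,-.5); row(w[0],w[1],63,190.55); w=W(-12,-.5); row(w[0],w[1],63,190.55)
```

```text
tool [498.3  24.1  63.4] top plane tilt deg (x,y) [ 0.17 -0.03] z@0 -8.2 n 9093
rect in tool [-24.5  -0.2] [91.6 77.3] 0.4
x range [-68.97116112  20.84778953]
39.99021828174591 [-1.13717103e+02 -2.20584329e-02]
t 27.8 row [-0.0017, -0.0005, 0.0006] [0.0027, -0.0018, -0.0005]
t 27.8 row [-0.1017, -0.0004, 0.0005] [0.0027, -0.0018, -0.0005]
```

Call:
drive_tool:
  rows:
    - [-0.005,-0.0005,-0.0005,0.0025,-0.003,0,0.055]
    - [-0.01,-0.0005,-0.0005,0.0025,-0.003,0,0.055]
    - [-0.02,-0.0005,-0.0005,0.0025,-0.003,0,0.055]
    - [-0.03,-0.0005,-0.0005,0.0025,-0.003,0,0.055]
    - [-0.04,-0.0005,-0.0005,0.0025,-0.003,0,0.055]
    - [-0.05,-0.0005,-0.0005,0.0025,-0.003,0,0.055]
    - [-0.06,-0.0005,-0.0005,0.0025,-0.003,0,0.055]
    - [-0.07,-0.0005,-0.0005,0.0025,-0.003,0,0.055]
    - [-0.08,-0.0005,-0.0005,0.0025,-0.003,0,0.055]
    - [-0.09,-0.0005,-0.0005,0.0025,-0.003,0,0.055]
    - [-0.098,-0.0005,-0.0005,0.0025,-0.003,0,0.055]
    - [-0.102,-0.0005,-0.0005,0.0025,-0.003,0,0.055]
    - [-0.105,-0.0005,-0.0005,0.0025,-0.003,0,0.055]
    - [-0.107,-0.0005,-0.0005,0.0025,-0.003,0,0.055]
    - [-0.1085,-0.0005,-0.0005,0.0025,-0.003,0,0.055]
    - [-0.1085,-0.0005,-0.0005,0.0025,-0.003,0,0.055]
    - [-0.1085,-0.0005,-0.0005,0.0025,-0.003,0,0.055]

```text
time: 29.25
position: [0.6021, 0.0433, 0.0625]
tool_rot: [[-0.983, -0.184, -0.005], [-0.184, 0.983, -0.0], [0.005, 0.001, -1.0]]
contact_force: [-4.7, -2.5, -2.9]
gripper_width: 0.678
grasp_force: 40.0
```

Run:
```python
from packs import *
o=get_obs(); print(o['grasp_force'],H(o['position']*1000))
held('w12',0); row(486,-365,200,188)
```

```text
39.984612464904785 [-8.38902838 -0.06027927]
tool [602.1  43.3  62.5] top plane tilt deg (x,y) [ 0.93 -0.06] z@0 -8.2 n 6475
rect in tool [-27.1   0.4] [96.9 90.4] 0.4
x range [-71.39744842  20.95923147]
t 29.3 row [0.1897, -0.38, -0.1368] [0.0006, -0.0049, 0.045]
```

Call:
drive_tool:
  rows:
    - [0,0,0,0,0,0,0.0878]
    - [0,0,0,0,0,0,0.0878]
    - [0,0,0,0,0,0,0.0878]
    - [0,0,0,0,0,0,0.0878]
    - [0.003,0,-0.02,0,0,0,0.0878]
    - [0.003,0,-0.06,0,0,0,0.0878]
    - [0.003,0,-0.1,0,0,0,0.0878]
    - [0.03,-0.03,-0.13,0,0,0,0.0878]
    - [0.05,-0.06,-0.137,0,0,0,0.0878]
    - [0.07,-0.1,-0.137,0,0,0,0.0878]
    - [0.09,-0.14,-0.137,0,0,0,0.0878]
    - [0.11,-0.18,-0.137,0,0,0,0.0878]
    - [0.13,-0.22,-0.137,0,0,0,0.0878]
    - [0.15,-0.26,-0.137,0,0,0,0.0878]
    - [0.17,-0.3,-0.137,0,0,0.045,0.0878]
    - [0.19,-0.34,-0.137,0,0,0.045,0.0878]
    - [0.193,-0.38,-0.137,0,0,0.045,0.0878]
    - [0.193,-0.38,-0.137,0,0,0.045,0.0878]
    - [0.193,-0.38,-0.137,0,0,0.045,0.0878]
    - [0.193,-0.38,-0.137,0,0,0.045,0.0878]

```text
time: 30.97
position: [0.4846, -0.3664, 0.2]
tool_rot: [[-0.991, -0.136, 0.001], [-0.136, 0.991, 0.0], [-0.001, 0.0, -1.0]]
contact_force: [-0.0, 0.4, -0.3]
gripper_width: 0.999
grasp_force: 0.0
```

Run:
```python
from packs import *
im,d=snap('top','t6'); P=cloud('top',d); rects(P,None); pile(P,70)
im,d=snap('wrist','w13'); o=np.load('w13.npz'); P=cloud('wrist',d,o['p'],o['R']); print(o['p'])
Z=P[...,2]; n=(abs(P[...,0]-.487)<.06)&(abs(P[...,1]+.366)<.06)
for a,b in ((.034,.043),(.06,.09),(.09,.11),(.11,.125),(.128,.145)):
    Q=P[n&(Z>a)&(Z<b)]
    if len(Q)>30: c,s,g=cv2.minAreaRect((Q[:,:2]*1000).astype(np.float32)); print(a,np.round(c,1),np.round(s,1),round(g,1),len(Q),'bbox',np.round(Q.min(0)*1000,1)[:2],np.round(Q.max(0)*1000,1)[:2])
```

```text
[ 351.7 -340.7] [90.2 61.3] deg -71.3 mean [ 353.5 -335.4] 458
[314.4 290.1] [92.6 59.9] deg -60.5 mean [314.9 289.5] 528
 pile top z 70.33735232952232 n 197 near end x -29.542752516513634 rect [-7.7  0.3] [59.7 44.1] 89.3
  y range -45 [-29.   29.5]
  y range -15 [-29.3  29.6]
[ 0.48457352 -0.36491604  0.19989759]
0.034 [ 487.9 -368.6] [76.1 75.6] 83.5 2390 bbox [ 447.2 -409.4] [ 529.2 -327.7]
0.06 [ 472.8 -365.7] [18.5 43.4] 7.9 308 bbox [ 462.6 -386.2] [ 484.9 -343. ]
0.09 [ 475.5 -366.5] [20.  39.3] 2.8 308 bbox [ 465.6 -385.8] [ 486.4 -346.9]
0.11 [ 483.2 -366.7] [32.2 37. ] 24.2 1071 bbox [ 466.4 -384.5] [ 502.  -348.2]
0.128 [ 484.8 -366.6] [29.  10.1] 41.6 305 bbox [ 472.5 -377.6] [ 496.3 -354.9]
```

View pics/w13.png

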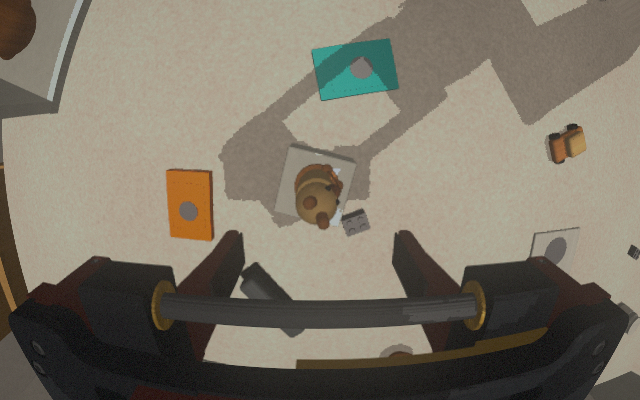

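Run:
```python
from packs import *
row(485,-366,64,188); row(485,-366,180,188)
```

```text
t 31.1 row [-0.0001, -0.0022, 0.1359] [0.0015, 0.0001, -0.0002]
t 31.1 row [-0.0001, -0.002, 0.0199] [0.0015, 0.0001, -0.0002]
```

Call:
drive_tool:
  rows:
    - [0,-0.0012,0.03,0.001,0,0,0.0878]
    - [0,-0.0012,0.07,0.001,0,0,0.0878]
    - [0,-0.0012,0.1,0.001,0,0,0.0878]
    - [0,-0.0012,0.12,0.001,0,0,0.0878]
    - [0,-0.0012,0.136,0.001,0,0,0.0878]
    - [0,-0.0012,0.136,0.001,0,0,0.0878]
    - [0,-0.0012,0.136,0.001,0,0,0.03]
    - [0,-0.0012,0.136,0.001,0,0,0.03]
    - [0,-0.0012,0.136,0.001,0,0,0.03]
    - [0,-0.0012,0.136,0.001,0,0,0.03]
    - [0,-0.0012,0.136,0.001,0,0,0.03]
    - [0,-0.0012,0.136,0.001,0,0,0.03]
    - [0,-0.0012,0.136,0.001,0,0,0.03]
    - [0,-0.0012,0.136,0.001,0,0,0.03]
    - [0,-0.0012,0.136,0.001,0,0,0.03]
    - [0,-0.0012,0.136,0.001,0,0,0.03]
    - [0,-0.0012,0.136,0.001,0,0,0.03]
  grip_force: 20

```text
time: 32.48
position: [0.4848, -0.3665, 0.0642]
tool_rot: [[-0.99, -0.139, 0.0], [-0.139, 0.99, -0.001], [-0.0, -0.001, -1.0]]
contact_force: [-1.7, -0.1, 4.3]
gripper_width: 0.455
grasp_force: 20.0
```

Run:
```python
from packs import *
w=W(-68); print(w,get_obs()['position']); row(w[0],w[1],104,190.55);row(w[0],w[1],30,190.55)
```

```text
[543.44950582  32.44964147] [ 0.48484189 -0.36647429  0.06420675]
t 32.5 row [-0.1134, 0.3869, -0.04] [-0.0007, 0.0001, -0.045]
t 32.5 row [-0.1134, 0.387, 0.034] [-0.0007, 0.0001, -0.045]
```

Run:
```python
from packs import *
for fn,n in (('t6','top'),('w13','wrist')):
    o=np.load(fn+'.npz'); P=cloud(n,o['d'],o['p'],o['R'])*1000; h=H(P); g=cv2.cvtColor(o['im'],cv2.COLOR_RGB2GRAY)
    m=(abs(P[...,2]-5)<5)&(h[...,0]>-100)&(h[...,0]<-36)&(abs(h[...,1])<48)
    v=g[m]; th=cv2.threshold(v.reshape(-1,1),0,255,cv2.THRESH_OTSU)[0]; k=m&(g<th)
    kk,l,st,_=cv2.connectedComponentsWithStats(k.astype(np.uint8)); b=1+np.argmax(st[1:,4]); q=h[l==b]
    print(fn,m.sum(),th,len(q),q.mean(0),np.percentile(q,[2,98],axis=0).round(1).tolist())
```

```text
t6 555 113.0 192 [-65.78197504   0.11164416] [[-89.2, -23.0], [-43.0, 24.0]]
w13 1073 126.0 419 [-69.2425502    0.11792172] [[-90.3, -24.0], [-45.6, 23.3]]
```

Call:
drive_tool:
  rows:
    - [0,0,0,0,0,0,0.03]
    - [0,0,-0.02,0,0,0,0.03]
    - [0,0,-0.04,0,0,0,0.03]
    - [-0.01,0.03,-0.06,0,0,0,0.03]
    - [-0.02,0.06,-0.06,0,0,0,0.03]
    - [-0.03,0.09,-0.06,0,0,0,0.03]
    - [-0.04,0.12,-0.06,0,0,0,0.03]
    - [-0.05,0.15,-0.06,0,0,0,0.03]
    - [-0.06,0.18,-0.06,0,0,0,0.03]
    - [-0.07,0.21,-0.06,0,0,0,0.03]
    - [-0.08,0.24,-0.06,0,0,0,0.03]
    - [-0.09,0.27,-0.06,0,0,-0.02,0.03]
    - [-0.1,0.3,-0.06,0,0,-0.045,0.03]
    - [-0.107,0.33,-0.06,0,0,-0.045,0.03]
    - [-0.1134,0.36,-0.06,0,0,-0.045,0.03]
    - [-0.1134,0.387,-0.06,0,0,-0.045,0.03]
    - [-0.1134,0.387,-0.06,0,0,-0.045,0.03]
    - [-0.1134,0.387,-0.04,0,0,-0.045,0.03]
    - [-0.1134,0.387,-0.02,0,0,-0.045,0.03]
    - [-0.1134,0.387,-0.02,0,0,-0.045,0.03]

```text
time: 34.15
position: [0.5406, 0.0326, 0.0807]
tool_rot: [[-0.983, -0.184, -0.006], [-0.184, 0.983, -0.0], [0.006, 0.001, -1.0]]
contact_force: [-1.4, 0.5, -1.9]
gripper_width: 0.453
grasp_force: 20.0
```

Run:
```python
from packs import *
print(get_obs()['position'])
im,d=snap('side','s4'); cv2.imwrite('pics/s4c.png',cv2.resize(im[130:290,180:380,::-1],None,fx=4,fy=3.75))
w=W(-68);row(w[0],w[1],30,190.55); print(H(get_obs()['position']*1000))
```

```text
[0.54064477 0.03259048 0.08067432]
t 34.2 row [-0.0024, -0.0004, 0.052] [0.0006, -0.0048, 0.0001]
[-70.12517014   0.36183225]
```

View pics/s4c.png

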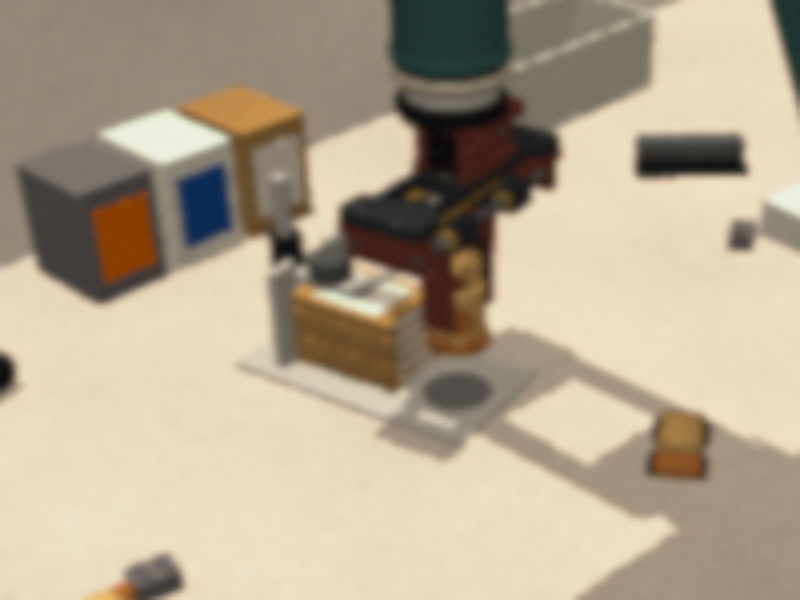

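Call:
drive_tool:
  rows:
    - [-0.0024,-0.0004,0.015,0,-0.005,0,0.03]
    - [-0.0024,-0.0004,0.03,0,-0.005,0,0.03]
    - [-0.0024,-0.0004,0.042,0,-0.005,0,0.03]
    - [-0.0024,-0.0004,0.048,0,-0.005,0,0.03]
    - [-0.0024,-0.0004,0.0503,0,-0.005,0,0.03]
    - [-0.0024,-0.0004,0.0503,0,-0.005,0,0.03]
    - [-0.0024,-0.0004,0.0503,0,-0.005,0,0.03]

```text
time: 34.78
position: [0.5464, 0.0325, 0.0342]
tool_rot: [[-0.983, -0.183, 0.006], [-0.183, 0.983, 0.0], [-0.006, -0.001, -1.0]]
contact_force: [0.2, 0.3, -1.1]
gripper_width: 0.447
grasp_force: 20.0
```

Run:
```python
from packs import *
print(H(get_obs()['position']*1000))
row(461,386,180,188)
```

```text
[-65.06082598  -0.51392527]
t 34.8 row [0.0184, 0.3631, -0.1462] [-0.0006, 0.006, 0.0444]
```

Call:
drive_tool:
  rows:
    - [0,0,0,0,0,0,0.03]
    - [0,0,0,0,0,0,0.03]
    - [0,0,0,0,0,0,0.03]
    - [0,0,0,0,0,0,0.03]

```text
time: 35.12
position: [0.5461, 0.0327, 0.0339]
tool_rot: [[-0.983, -0.183, 0.006], [-0.183, 0.983, 0.0], [-0.006, -0.001, -1.0]]
contact_force: [0.4, 0.2, -0.7]
gripper_width: 0.451
grasp_force: 20.0
```

Call:
drive_tool:
  rows:
    - [0.002,0.0004,0.001,0,0.004,0,0.03]
    - [0.0026,0.0004,0.0025,0,0.006,0,0.03]
    - [0.0026,0.0004,0.0035,0,0.006,0,0.03]
    - [0.0026,0.0004,0.0035,0,0.006,0,0.03]
    - [0.0026,0.0004,0.0035,0,0.006,0,0.03]
    - [0.0026,0.0004,0.0035,0,0.006,0,0.03]

```text
time: 35.62
position: [0.5428, 0.0327, 0.0302]
tool_rot: [[-0.983, -0.183, -0.001], [-0.183, 0.983, -0.001], [0.002, -0.0, -1.0]]
contact_force: [-2.7, -0.7, 4.5]
gripper_width: 0.454
grasp_force: 20.0
```

Call:
drive_tool:
  rows:
    - [0,0,0,0,0,0,0.0878]
    - [0,0,0,0,0,0,0.0878]
    - [0,0,0,0,0,0,0.0878]
    - [0,0,0,0,0,0,0.0878]
    - [0,0,0,0,0,0,0.0878]
    - [0,0,-0.03,0,0,0,0.0878]
    - [0,0,-0.07,0,0,0,0.0878]
    - [0,0,-0.11,0,0,0,0.0878]
    - [0,0.01,-0.15,0,0,0,0.0878]
    - [0.004,0.05,-0.15,0,0,0,0.0878]
    - [0.006,0.09,-0.15,0,0,0,0.0878]
    - [0.008,0.13,-0.15,0,0,0,0.0878]
    - [0.01,0.17,-0.15,0,0,0,0.0878]
    - [0.012,0.21,-0.15,0,0,0,0.0878]
    - [0.014,0.25,-0.15,0,0,0,0.0878]
    - [0.016,0.29,-0.15,0,0,0.04,0.0878]
    - [0.017,0.33,-0.15,0,0,0.044,0.0878]
    - [0.017,0.363,-0.15,0,0,0.044,0.0878]
    - [0.017,0.363,-0.15,0,0,0.044,0.0878]
    - [0.017,0.363,-0.15,0,0,0.044,0.0878]

```text
time: 37.28
position: [0.4594, 0.3879, 0.1795]
tool_rot: [[-0.99, -0.143, -0.001], [-0.143, 0.99, -0.001], [0.001, -0.001, -1.0]]
contact_force: [0.1, -0.4, -0.3]
gripper_width: 0.999
grasp_force: 0.0
```

Run:
```python
from packs import *
im,d=snap('top','t7')
P=cloud('top',d); Z=P[...,2]; h=H(P*1000); q=h[(Z>.085)&(Z<.11)&(abs(h[...,0]+68)<30)&(abs(h[...,1])<30)]; print('rabbit top',len(q),q.mean(0),q.min(0),q.max(0))
im,d=snap('wrist','w14'); o=np.load('w14.npz'); P=cloud('wrist',d,o['p'],o['R']); print(o['p'])
Z=P[...,2]; n=(abs(P[...,0]-.461)<.06)&(abs(P[...,1]-.386)<.06)
for a,b in ((.002,.006),(.02,.04),(.04,.06),(.065,.08),(.08,.1)):
    Q=P[n&(Z>a)&(Z<b)]
    if len(Q)>30: c,s,g=cv2.minAreaRect((Q[:,:2]*1000).astype(np.float32)); print(a,np.round(c,1),np.round(s,1),round(g,1),len(Q),'bbox',np.round(Q.min(0)*1000,1)[:2],np.round(Q.max(0)*1000,1)[:2])
row(461,386,27,188)
```

```text
rabbit top 51 [-68.89668819   1.08610599] [-82.21705854 -10.03705523] [-56.66442641  12.85459116]
[0.45970796 0.38645751 0.1794312 ]
0.002 [462.2 385.6] [99.1 99.8] 84.2 3674 bbox [409.  336.5] [512.3 434.8]
0.02 [446. 382.] [13.6 35.6] 1.8 133 bbox [439.2 364.4] [453.4 400. ]
0.04 [451.  382.7] [22.2 40.5] 1.5 257 bbox [439.7 362.7] [462.6 403.2]
0.065 [460.5 382.8] [36.  36.1] 43.8 412 bbox [437.8 364.2] [478.5 399.7]
0.08 [461.2 382.7] [30.6 31.5] 45.0 977 bbox [445.3 364.4] [476.7 401.5]
t 37.4 row [-0.0014, 0.0004, 0.1525] [-0.0015, -0.0017, 0.0009]
```

Call:
drive_tool:
  rows:
    - [0,-0.0027,0.04,0,0,0,0.0878]
    - [0,-0.0027,0.08,0,0,0,0.0878]
    - [0,-0.0027,0.11,0,0,0,0.0878]
    - [0,-0.0027,0.135,0,0,0,0.0878]
    - [0,-0.0027,0.1515,0,0,0,0.0878]
    - [0,-0.0027,0.1515,0,0,0,0.0878]
    - [0,-0.0027,0.1515,0,0,0,0.0878]
    - [0,-0.0027,0.1515,0,0,0,0.03]
    - [0,-0.0027,0.1515,0,0,0,0.03]
    - [0,-0.0027,0.1515,0,0,0,0.03]
    - [0,-0.0027,0.1515,0,0,0,0.03]
    - [0,-0.0027,0.1515,0,0,0,0.03]
    - [0,-0.0027,0.1515,0,0,0,0.03]
    - [0,-0.0027,0.1515,0,0,0,0.03]
    - [0,-0.0027,0.1515,0,0,0,0.03]
    - [0,-0.0027,0.1515,0,0,0,0.03]
    - [0,-0.0027,0.1515,0,0,0,0.03]
    - [0,-0.0027,0.1515,0,0,0,0.03]

```text
time: 38.88
position: [0.4603, 0.3837, 0.0284]
tool_rot: [[-0.99, -0.14, -0.001], [-0.14, 0.99, -0.001], [0.001, -0.0, -1.0]]
contact_force: [-1.1, -0.4, 2.4]
gripper_width: 0.451
grasp_force: 20.0
```

Run:
```python
from packs import *
p=get_obs()['position']*1000; print(p); row(p[0],p[1],190,188); row(400,20,190,188); row(487.9,-368.6,110,188)
```

```text
[460.34016194 383.74330837  28.41745785]
t 38.9 row [0.0002, -0.0001, -0.1616] [-0.0004, -0.001, 0.0006]
t 38.9 row [0.1108, -0.3518, -0.1613] [-0.0004, -0.001, 0.0006]
t 38.9 row [0.0779, -0.7488, -0.0812] [-0.0004, -0.001, 0.0006]
```

Call:
drive_tool:
  rows:
    - [0,0,-0.02,0,0,0,0.03]
    - [0,0,-0.05,0,0,0,0.03]
    - [0,0,-0.08,0,0,0,0.03]
    - [0,0,-0.11,0,0,0,0.03]
    - [0.003,-0.03,-0.12,0,0,0,0.03]
    - [0.006,-0.06,-0.12,0,0,0,0.03]
    - [0.01,-0.09,-0.12,0,0,0,0.03]
    - [0.013,-0.125,-0.12,0,0,0,0.03]
    - [0.017,-0.16,-0.12,0,0,0,0.03]
    - [0.02,-0.195,-0.12,0,0,0,0.03]
    - [0.024,-0.23,-0.12,0,0,0,0.03]
    - [0.028,-0.265,-0.12,0,0,0,0.03]
    - [0.031,-0.3,-0.12,0,0,0,0.03]
    - [0.035,-0.335,-0.12,0,0,0,0.03]
    - [0.038,-0.37,-0.12,0,0,0,0.03]
    - [0.042,-0.405,-0.12,0,0,0,0.03]
    - [0.046,-0.44,-0.12,0,0,0,0.03]
    - [0.05,-0.475,-0.12,0,0,0,0.03]
    - [0.053,-0.51,-0.12,0,0,0,0.03]
    - [0.056,-0.54,-0.12,0,0,0,0.03]
  grip_force: 25

```text
time: 40.55
position: [0.4803, -0.161, 0.1485]
tool_rot: [[-0.99, -0.139, -0.001], [-0.139, 0.99, -0.001], [0.001, -0.001, -1.0]]
contact_force: [1.0, -0.8, -0.9]
gripper_width: 0.453
grasp_force: 25.0
```

Call:
drive_tool:
  rows:
    - [0.004,-0.035,0,0,0,0,0.03]
    - [0.008,-0.07,0,0,0,0,0.03]
    - [0.011,-0.105,0,0,0,0,0.03]
    - [0.015,-0.14,0,0,0,0,0.03]
    - [0.018,-0.17,0,0,0,0,0.03]
    - [0.021,-0.2,0,0,0,0,0.03]
    - [0.022,-0.209,0.01,0,0,0,0.03]
    - [0.022,-0.209,0.03,0,0,0,0.03]
    - [0.022,-0.209,0.04,0,0,0,0.03]
    - [0.022,-0.209,0.04,0,0,0,0.03]
    - [0.022,-0.209,0.04,0,0,0,0.03]
    - [0.022,-0.209,0.04,0,0,0,0.03]

```text
time: 41.55
position: [0.4881, -0.368, 0.109]
tool_rot: [[-0.99, -0.141, -0.001], [-0.141, 0.99, -0.0], [0.001, -0.0, -1.0]]
contact_force: [-0.3, -0.6, -1.6]
gripper_width: 0.45
grasp_force: 25.0
```

Run:
```python
from packs import *
print(get_obs()['position'])
row(487.9,-368.6,64,188)
im,d=snap('wrist','w15'); o=np.load('w15.npz'); P=cloud('wrist',d,o['p'],o['R'])*1000; Z=P[...,2]
n=(abs(P[...,0]-488)<60)&(abs(P[...,1]+368)<60)
for a,b in ((36,43),(80,90),(91,98),(100,130),(135,170)):
    Q=P[n&(Z>a)&(Z<b)]
    if len(Q)>30: c,s,g=cv2.minAreaRect(Q[:,:2].astype(np.float32)); print(a,np.round(c,1),np.round(s,1),round(g,1),len(Q),np.round(Q.min(0),1),np.round(Q.max(0),1))
cv2.imwrite('pics/w15c.png',cv2.resize(o['im'][80:320,160:480,::-1],None,fx=2.4,fy=2.4))
```

```text
[ 0.48808165 -0.36797005  0.10901997]
t 41.5 row [0.0002, -0.0006, 0.045] [-0.0002, -0.001, 0.0015]
36 [ 487.  -368.6] [75.5 73.3] 83.3 4608 [ 446.8 -409.7   36.2] [ 519.2 -328.    41.9]
80 [ 478.9 -368.6] [27.9 46.4] 6.2 355 [ 465.1 -391.1   84.4] [ 495.1 -344.9   90. ]
91 [ 473.7 -370.8] [22.5 42.6] 13.5 317 [ 463.9 -390.5   91.1] [ 489.2 -348.    98. ]
100 [ 476.1 -369.3] [20.8 57.9] 9.0 2049 [ 466.8 -398.   100. ] [ 489.4 -340.5  130. ]
135 [ 483.8 -367. ] [36.6 61.5] 18.1 6536 [ 465.3 -400.2  135. ] [ 502.2 -338.4  170. ]
```

View pics/w15c.png

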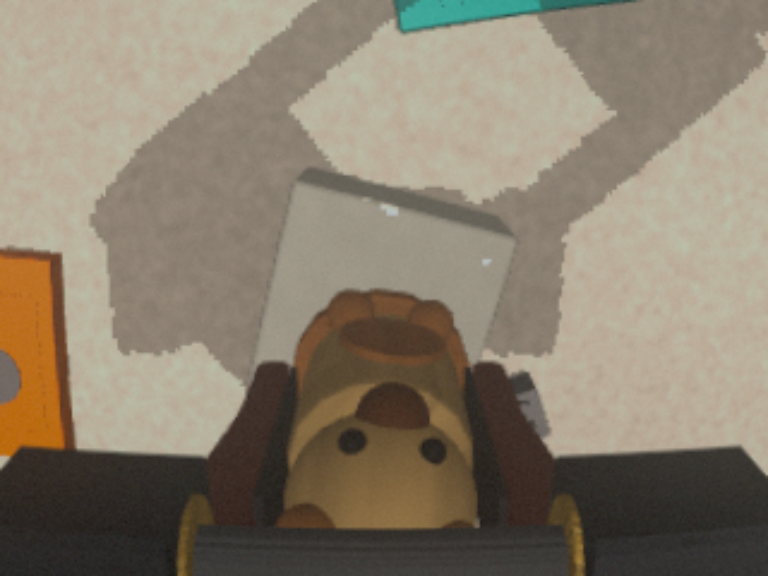

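Call:
drive_tool:
  rows:
    - [0,-0.0006,0.015,0,-0.001,0,0.03]
    - [0,-0.0006,0.03,0,-0.001,0,0.03]
    - [0,-0.0006,0.038,0,-0.001,0,0.03]
    - [0,-0.0006,0.042,0,-0.001,0,0.03]
    - [0,-0.0006,0.0445,0,-0.001,0,0.03]
    - [0,-0.0006,0.0445,0,-0.001,0,0.03]
    - [0,-0.0006,0.0445,0,-0.001,0,0.03]
    - [0,-0.0006,0.0445,0,-0.001,0,0.03]
    - [0,-0.0006,0.0445,0,-0.001,0,0.03]

```text
time: 42.35
position: [0.4882, -0.3697, 0.0647]
tool_rot: [[-0.99, -0.14, 0.001], [-0.14, 0.99, -0.001], [-0.001, -0.001, -1.0]]
contact_force: [-0.4, -0.1, -1.2]
gripper_width: 0.45
grasp_force: 25.0
```

Call:
drive_tool:
  rows:
    - [0,0.001,0.0007,0,0,0,0.03]
    - [0,0.001,0.0007,0,0,0,0.03]
    - [0,0.001,0.0007,0,0,0,0.0878]
    - [0,0.001,0.0007,0,0,0,0.0878]
    - [0,0.001,0.0007,0,0,0,0.0878]
    - [0,0.001,0.0007,0,0,0,0.0878]
    - [0,0.001,0.0007,0,0,0,0.0878]
    - [0,0.001,-0.03,0,0,0,0.0878]
    - [0,0.001,-0.07,0,0,0,0.0878]
    - [0,0.001,-0.11,0,0,0,0.0878]
    - [0,0.001,-0.15,0,0,0,0.0878]
    - [0.04,-0.03,-0.17,0,0,0,0.0878]
    - [0.08,-0.06,-0.17,0,0,0,0.0878]
    - [0.1,-0.1,-0.17,0,0,0,0.0878]
    - [0.1,-0.14,-0.17,0,0,0,0.0878]
    - [0.1,-0.18,-0.17,0,0,0,0.0878]
    - [0.1,-0.2,-0.17,0,0,0,0.0878]
    - [0.1,-0.2,-0.17,0,0,0,0.0878]
    - [0.1,-0.2,-0.17,0,0,0,0.0878]

```text
time: 43.93
position: [0.4163, -0.5828, 0.2332]
tool_rot: [[-0.99, -0.138, -0.0], [-0.138, 0.99, 0.0], [0.0, 0.0, -1.0]]
contact_force: [0.0, 0.9, -0.3]
gripper_width: 1.001
grasp_force: 0.0
```

Run:
```python
from packs import *
o=get_obs(); print(o['position'],o['contact_force'])
im,d=snap('top','t9'); P=cloud('top',d); pile(P,70); P=P*1000; Z=P[...,2]; h=H(P)
q=P[(Z>110)&(Z<130)&(abs(P[...,0]-488)<35)&(abs(P[...,1]+369)<35)]; print('bear',len(q),q.mean(0),q.min(0),q.max(0))
q=P[(abs(Z-39)<4)&(abs(P[...,0]-488)<55)&(abs(P[...,1]+369)<55)]; print('plinth',cv2.minAreaRect(q[:,:2].astype(np.float32)))
q=h[(Z>85)&(Z<110)&(abs(h[...,0]+68)<30)&(abs(h[...,1])<30)]; print('rabbit',len(q),q.mean(0))
snap('wrist','w16')
a=cv2.resize(im[110:285,160:490],None,fx=2.4,fy=2.4,interpolation=cv2.INTER_CUBIC); cv2.imwrite('pics/t9c.png',cv2.convertScaleAbs(a[:,:,::-1],alpha=1.5))
```

```text
[ 0.41626148 -0.58282799  0.23315638] [ 0.00977823  0.89029039 -0.28315751]
 pile top z 70.5676435478102 n 195 near end x -29.490824650735853 rect [-7.3  0.2] [59.5 44.6] 89.5
  y range -45 [-28.9  29.3]
  y range -15 [-29.4  29.7]
bear 117 [ 488.7408014  -367.3601348   119.36261593] [ 471.17343755 -385.69104604  110.98017349] [ 504.09884839 -350.02899229  127.9901699 ]
plinth ((487.8473815917969, -367.8537292480469), (76.59442901611328, 74.6399154663086), 83.35409545898438)
rabbit 57 [-69.08380809   0.48517287]
```

View pics/t9c.png

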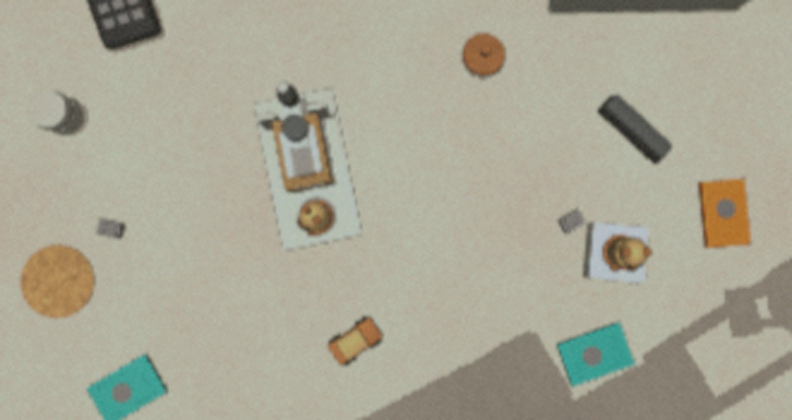

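Everything is in place: the pile is at crop (302,150), the rabbit is on the mark at (316,215), the bear is on the plinth at (625,252), and the bystanders and look-alikes haven't moved.

```bash
python3 -c "
from plant import sign_off
print(sign_off())"
```

```text
the job is handed in; nothing more can be done
None
```

The job is done and handed in at about 44 s: all four loose packs are home on the pile against the back stop, the rabbit stands on the sill mark, the bear stands in the middle of the plinth, and nothing else on the counter was moved.

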